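# Unstack the bedside medicine and put it away

## Robot

A 6-joint arm with a two-finger parallel gripper is mounted at the origin on the work surface. World frame = base frame: x ahead of the robot, y to its left, z up, the work surface at z = 0. Lengths are in mm, angles in rad, forces in N, time in s.
With the tool pointing down it reaches from about 350 to 875 mm from the base axis. Payload 4.2 kg.
Tool frame: the origin (TCP) lies between the finger pads; the fingertips stand 25 mm ahead of it and the grasp point (between the pads) lies 6 mm ahead of it; z points along the fingers, y is the line along which they close (so a half turn about z gives the same grasp; the last joint's range is limited). The gripper opens to 85 mm and grips with 20 to 120 N. Pads are 22 mm wide; open, the fingers measure 114 mm over their backs; the gripper's body (76 mm by 85 mm) begins 54 mm behind the grasp point. The pads swing forward as they close: fully open they stand 13 mm farther back than shut.
Start: joints at [1.56, 0.385, 0.008, 0, -1.194, -0.259], TCP at [166.555, 602.378, 256.312] pointing down, gripper open.
Joint ranges: [-3.14, 3.14], [-1.21, 2.06], [-1.07, 1.41], [-3.16, 2.05], [-2.99, -0.16], [-3.1, 3.1]. Speed limits (rad/s): [2.79, 2.79, 3.14, 3.14, 3.14, 3.14].

## Interface

Orientations are given as a unit quaternion [x, y, z, w].
In Python, from bench import read_state, imaging, workorder, nets gives the robot as it stands.
- The arm moves only by the tool apply_moves, never from a script. Its argument "rows" is a list of rows, each an object with "hand": the opening, from -1 (shut) to 1 (fully open); "delta_pos": the shift along the tool's x, y, z in mm, a list of three; "yaw": the turn about the tool's z in rad. A call has 1 to 12 rows; each row is the pose to reach, as a shift and turn from the pose commanded when the call began, along the tool's axes at that moment; what a row does not reach only later rows make up. A row lasts 1/12 s, in which the tool goes at most 41.7 mm and 7.16 degrees, less where a joint would pass 70% of its speed; a pose out of reach is approached as far as the arm can. A call with a gripper value outside its range is refused whole. The fingers move at their own pace and stop on an object; the grip force is fixed at half the most. Time passes only in rows, so rows that repeat a pose let the fingers close. It gives the time, the measured TCP pose, the force, the opening and the grip force at its end, in the units of the state.
- read_state(): the state, without advancing time (a new reading comes with each control period).
- imaging.get_image(name): name is "side" or "top"; returns a dict with "pixels" (384x512x3 uint8, red, green, blue), "fx", "fy", "cx", "cy" (pixels), "dist" ([k1, k2, p1, p2, k3] as OpenCV has them; the pictures are not rectified), "xyz" and "rotation" of the camera in the world. Camera axes: x right, y down, z forward; pixel columns grow to the right and rows downward; lengths in mm; the calibration is good to about 2 mm. A picture is of the moment at which its call begins. There is no depth.
- workorder.job_done(): hands the job in; it is judged then, once.
Trained networks look in the newest picture that a camera, given by its name, has taken for a name from the list of things; names that differ only in an ending like _2 or _b are one class to them, and where a whole thing is asked for, a point or a joint stands for the part that bears it (a point fixed in the world has none). Each returns a list of dicts, best first, with "score" (0 to 1); they miss things now and then, are a little off and sometimes report something else, mostly with a low value. They report only what shows in the picture. A call takes as long as a camera call. They do not tell look-alikes from the thing itself.
- nets.find_in(camera, query): "location" ([row, column] in pixels, amid what is visible of it).
- nets.pinpoint(camera, query): "location" ([row, column] in pixels: a listed point, or the origin of a listed thing).
The state is a dict: "clock": time; "joints": joint angles; "joint_vel": joint speeds; "joint_efforts": joint torques, N m; "position": TCP position; "ee_rot": TCP orientation; "contact_force": force on the tool from outside, world axes, zero at the start; "wrist_torque": the same for the moment, N m; "gripper_width": finger opening in mm; "grasp_force": force on a finger pad.
Only numpy, scipy, OpenCV 4.12 (cv2) and the standard library are available. Lean on these libraries where they do the work, as an engineer would, in place of code of your own. Each camera call takes 0.05 s, during which the arm holds its last target. There are 200 camera calls.

## Task

Take the two little stacks on the side table apart and put each thing in its place: the red carton flat on the sloping wooden rest, squarely in line with it and back against its backstop, and the green carton squarely on top of the red one, also back against the backstop; the amber pill bottle upright in the middle of the round cork coaster; and the navy glasses case flat in the middle of the brass tray, lengthwise. Keep the pill bottle upright all the time, and leave the tumbler and the remote control where they are.

Things in the scene. Friction and masses are not known exactly. Their poses are not given: they have to be found in the camera images.
- red_carton: Red medicine carton with a white band, rigid box 110 (x) x 56 (y) x 36 (z) mm, about 0.1 kg. Origin: centre of its underside; x along its length, z up. At the start it lies across the top of the green carton or of the glasses case.
- green_carton: Green medicine carton with a white band, the same size and make as the red one: 110 (x) x 56 (y) x 36 (z) mm, about 0.1 kg. Origin: centre of its underside; x along its length. At the start it lies on the table as the bottom of one stack, with the red carton or the pill bottle on it.
- glasses_case: Navy blue hard glasses case with a thin brass line round it, 130 (x) x 58 (y) x 36 (z) mm, flat top, about 0.13 kg. Origin: centre of its underside; x along its length. At the start it lies on the table as the bottom of the other stack.
- pill_bottle: Amber pill bottle with a white cap and a paper label, upright, 41 mm across, 75 mm high (the cap is the top 17 mm), about 0.06 kg. Origin: centre of its underside, z up. At the start it stands on the green carton or on the glasses case.
- rest: Fixed wooden rest: deck 110 mm wide (y), 142 long, sloping 15 degrees down to its dark backstop (60 mm high, 8 thick, square to the deck); sides open. Frame tilted with the deck: origin on the deck at the middle of the backstop's foot, 22 mm over the table; x down the slope into the backstop, z square to the deck. A carton against the backstop has x = -55 mm. Friction holds cartons where put.
- tray: Fixed shallow brass tray with a dark grey lining, 182 (x) x 142 (y) mm outside, rim 6 mm thick and 14 mm high; inside 170 x 130 mm, inner floor 6 mm above the table. Origin: centre of its underside on the table; x along its length.
- coaster: Fixed round cork coaster, 100 mm across, 6 mm thick. Origin: centre of its underside on the table.
- tumbler: Bystander: loose blue tumbler, 72 mm across, 90 mm high. Origin: centre of its underside. Leave it alone.
- remote: Bystander: loose black remote control lying flat, 160 x 46 x 18 mm. Origin: centre of its underside. Leave it alone.
Things that resemble listed ones, but are neither listed nor needed, are in the scene too. Of the things that look like the glasses_case, the smallest one is meant. Of the things that look like the red_carton, the larger one is meant.

How it is judged (in metres and radians):
At the end, for the whole second after the job is handed in: Red carton flat on the rest, green flat on it: each within 9 mm of the backstop, 12 mm of the middle line, 0.15 rad of square. Bottle upright on the coaster, 15 mm of centre. Case flat on the tray floor, within 18 mm (length) and 20 mm (across) of centre, 0.25 rad of its length. All at rest (x of red_carton in the frame of rest between -0.064 and -0.05 m and y of red_carton in the frame of rest between -0.012 and 0.012 m and z of red_carton in the frame of rest between -0.006 and 0.006 m and angle between the x axis of each of red_carton, green_carton and the x axis of rest, either way round below 0.15 rad and angle between the z axis of each of red_carton, green_carton and the z axis of rest, either way round below 0.09 rad and x of green_carton in the frame of rest between -0.064 and -0.05 m and y of green_carton in the frame of rest between -0.012 and 0.012 m and z of green_carton in the frame of rest between 0.03 and 0.042 m and horizontal distance between pill_bottle and coaster below 0.015 m and z of pill_bottle in the frame of coaster between 0 and 0.012 m and angle between pill_bottle's own z axis and vertical below 0.08 rad and x of glasses_case in the frame of tray between -0.018 and 0.018 m and y of glasses_case in the frame of tray between -0.02 and 0.02 m and z of glasses_case in the frame of tray between 0 and 0.011 m and angle between glasses_case's own z axis and vertical below 0.06 rad and angle between the x axis of glasses_case and the x axis of tray, either way round below 0.25 rad and linear speed of each of red_carton, green_carton, pill_bottle, glasses_case below 0.02 m/s); the robot touches nothing.
It fails at once if the pill bottle is tipped by more than about 35 degrees (angle between pill_bottle's own z axis and vertical above 0.6 rad).
It fails at once if the tumbler is moved by more than 20 mm (distance of tumbler from where it was at the start of the episode above 0.02 m).
It fails at once if the remote is moved by more than 20 mm (distance of remote from where it was at the start of the episode above 0.02 m).
It also fails if it takes over 125 s, if anything falls off the work surface, if the arm or the gripper's body presses on something with over 40 N, if the wrist force passes 120 N, or if a joint passes its speed limit or range.

## Working session

There is one attempt and no reset: what is moved stays moved. The work goes in short steps, Python scripts to look and compute and a tool call to move; the robot and the scene stay as the last step left them, time stands still between calls to the robot, and variables do not carry over. Pictures are saved under pics/ and viewed, at most 14 in all, crops included, and the job is handed in when it is done.

Besides the shell and the picture viewer there is one more tool, called after "Emit:" as name(argument=value, ...), one argument or row to a line, values as JSON. apply_moves: Moves the arm, as the interface text tells. Its arguments: {"type":"object","properties":{"rows":{"type":"array"}},"required":["rows"]}

```bash
ls; mkdir -p pics
cat > h.py <<'E'
import numpy as np, cv2, json
from bench import read_state, imaging, workorder, nets
def cam(n):
    d=imaging.get_image(n); return d
def K(d): return np.array([[d['fx'],0,d['cx']],[0,d['fy'],d['cy']],[0,0,1.]])
def R(d):
    r=np.array(d['rotation'],float)
    if r.shape==(3,3): return r
    from scipy.spatial.transform import Rotation
    return Rotation.from_quat(r).as_matrix()
def proj(d,P):
    r=R(d).T; t=-r@np.array(d['xyz'],float)
    return cv2.projectPoints(np.array(P,float).reshape(-1,3),cv2.Rodrigues(r)[0],t,K(d),np.array(d['dist'],float))[0].reshape(-1,2)
def back(d,uv,z):
    u=cv2.undistortPoints(np.array(uv,float).reshape(-1,1,2),K(d),np.array(d['dist'],float)).reshape(-1,2)
    v=np.c_[u,np.ones(len(u))]@R(d).T; c=np.array(d['xyz'],float)
    return c+v*((np.asarray(z)-c[2])/v[:,2])[:,None]
def save(d,n,box=None,s=1):
    im=d['pixels'][:,:,::-1] if isinstance(d,dict) else d
    if box: r0,r1,c0,c1=box; im=im[r0:r1,c0:c1]
    cv2.imwrite('pics/'+n,cv2.resize(np.ascontiguousarray(im),None,fx=s,fy=s,interpolation=cv2.INTER_CUBIC))
E
python3 - <<'E'
from h import *
import pprint
print(read_state())
for n in('top','side'):
    d=cam(n); save(d,n+'0.png',None,1.5); print({k:v for k,v in d.items() if k!='pixels'})
    for q in 'red_carton green_carton glasses_case pill_bottle rest tray coaster tumbler remote'.split():
        print(n,q,[(np.round(x['location']).tolist(),round(x['score'],2)) for x in nets.pinpoint(n,q)])
E
```

```text
pics
{'clock': 0.0, 'joints': array([ 1.55964377e+00,  3.85542037e-01,  6.62695752e-03, -4.96129088e-04,
       -1.19402399e+00, -2.58619102e-01]), 'joint_vel': array([ 0.00072265, -0.00102855, -0.0007293 , -0.00013945,  0.0002318 ,
        0.00188581]), 'joint_efforts': array([-4.00779036e-04, -3.92293811e+01,  1.88399220e+01,  4.18612182e+00,
       -4.57172879e-03, -6.34002674e-06]), 'position': array([166.39694456, 601.88543931, 255.23117281]), 'ee_rot': array([ 9.90903785e-01, -1.34567779e-01, -9.65778934e-05,  1.09163435e-03]), 'contact_force': array([-0.42171773, -0.57143875, -0.15062188]), 'wrist_torque': array([0.02570983, 0.03959166, 0.02816724]), 'grasp_force': 0.0, 'gripper_width': 85.07788384731678}
{'fx': 348.4343532444299, 'fy': 348.4343532444299, 'cx': 253.51715168360866, 'cy': 189.48735914792198, 'dist': array([-0.10131191,  0.        ,  0.        ,  0.        ,  0.        ]), 'xyz': array([352.64761888,  -7.8042368 , 935.97099864]), 'rotation': array([ 0.7231847 , -0.6807986 ,  0.0822571 , -0.08216399])}
top red_carton [([218.0, 314.0], 0.74), ([169.0, 328.0], 0.61)
[... 441 characters left out ...]
.302072702795, 'dist': array([-0.07821426,  0.        ,  0.        ,  0.        ,  0.        ]), 'xyz': array([ 120.72307484, -622.92496498,  696.29776893]), 'rotation': array([ 0.8705257 , -0.25835579,  0.12823058, -0.39874078])}
side red_carton [([235.0, 322.0], 0.87), ([239.0, 266.0], 0.68), ([188.0, 291.0], 0.54)]
side green_carton [([179.0, 210.0], 0.78)]
side glasses_case [([254.0, 262.0], 0.83), ([320.0, 237.0], 0.66), ([230.0, 186.0], 0.55)]
side pill_bottle [([174.0, 208.0], 0.8)]
side rest [([133.0, 200.0], 0.96)]
side tray [([189.0, 287.0], 0.65)]
side coaster [([330.0, 336.0], 0.93)]
side tumbler [([229.0, 374.0], 0.89)]
side remote [([147.0, 258.0], 0.68), ([179.0, 210.0], 0.2)]
```

View pics/top0.png

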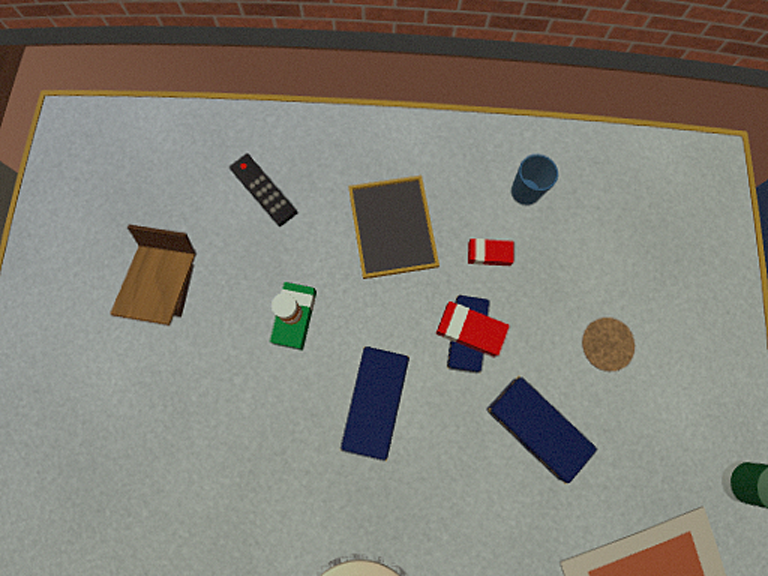

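View pics/side0.png

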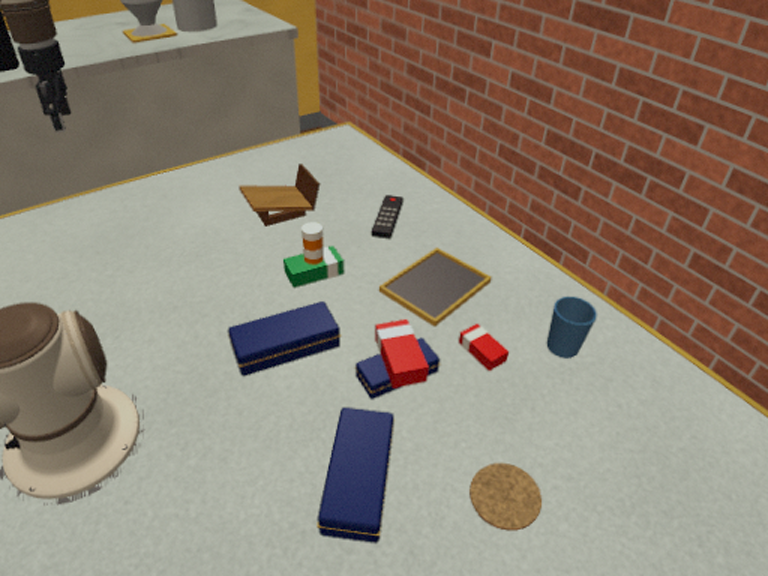

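Top view, at the 1.5x scale (col,row): the amber bottle stands on the green carton (292,315). A red carton (473,330) lies across a navy case (468,333). The rest is at (155,272), tray (394,227), coaster (608,344), tumbler (534,180), remote (264,190).

- **Candidates, glasses case:** (468,333) under the red carton, (375,403) and (542,430). The smallest is the one under the red carton.
- **Candidates, red carton:** (473,330) on the case and (491,252). The larger is the one on the case.

I'll confirm both in one enlarged crop.

Run:
```python
from h import *
t=cam('top');s=cam('side')
np.save('t0.npy',t['pixels']);np.save('s0.npy',s['pixels'])
import pickle;pickle.dump((t,s),open('c0.pkl','wb'))
f=lambda im,r,c,h,w,k:cv2.resize(im[r:r+h,c:c+w,::-1],None,fx=k,fy=k,interpolation=cv2.INTER_CUBIC)
a=f(t['pixels'],150,220,180,190,2.1);b=f(s['pixels'],190,140,180,190,2.1)
c=f(t['pixels'],140,60,98,199.5.__int__(),2);d=f(s['pixels'],100,145,98,199,2)
A=np.hstack([a,b]);C=np.hstack([c,d]);C=cv2.copyMakeBorder(C,0,0,0,max(0,A.shape[1]-C.shape[1]),0)[:, :A.shape[1]]
save(np.vstack([A,C]),'crop1.png')
```

```text
(no output)
```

View pics/crop1.png

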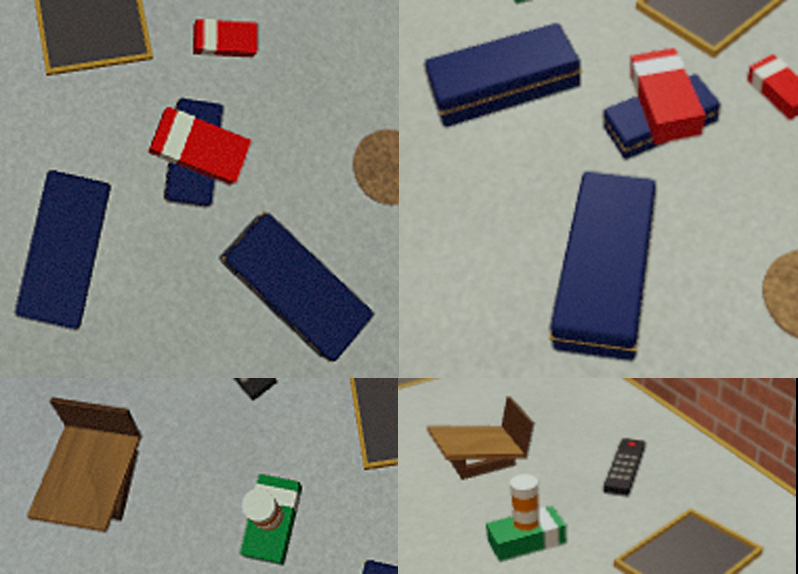

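The crop confirms it. The stacked red carton, centred at about (200,145) in the crop, is clearly larger than the free one at (226,37). The navy case under it is the smallest of the three. Next I fit known-shape silhouettes to the colour masks in both views.

```bash
cat > fit.py <<'E'
from h import *
from scipy.optimize import minimize
S=4
def box(l,w,h): return np.array([[sx*l/2,sy*w/2,z] for sx in(-1,1) for sy in(-1,1) for z in(0,h)])
def cyl(r,h,z0=0):
    a=np.linspace(0,2*np.pi,40); c=np.c_[r*np.cos(a),r*np.sin(a)]
    return np.vstack([np.c_[c,np.full(40,z)] for z in(z0,h)])
def place(P,p,z,tilt=0):
    c,s=np.cos(p[2]),np.sin(p[2]); M=np.array([[c,-s,0],[s,c,0],[0,0,1]])
    ct,st=np.cos(tilt),np.sin(tilt)
    M=M@np.array([[ct,0,st],[0,1,0],[-st,0,ct]])
    return P@M.T+[p[0],p[1],z]
def hullmask(d,P):
    m=np.zeros((384*S,512*S),np.uint8); h=cv2.convexHull((((proj(d,P)+.5)*S)-.5).astype(np.float32))
    cv2.fillConvexPoly(m,np.round(h).astype(np.int32),1); return m
def colmask(d,kind):
    v=cv2.cvtColor(cv2.GaussianBlur(cv2.resize(d['pixels'],None,fx=S,fy=S,interpolation=cv2.INTER_CUBIC),(0,0),3),cv2.COLOR_RGB2HSV).astype(int)
    H,s,V=v[...,0],v[...,1],v[...,2]
    return {'red':((H<8)|(H>172))&(s>150)&(V>80),'green':(H>50)&(H<85)&(s>110),'navy':(H>105)&(H<130)&(s>90)&(V<150),
     'tray':(V<105)&(s<70),'rim':(H>15)&(H<28)&(s>120),'cork':(H>5)&(H<22)&(s>70),'wood':(H>5)&(H<22)&(s>100)&(V>85),
     'cap':(s<40)&(V>185)}[kind].astype(np.uint8)
def near(m,d,pt,rad):
    u=(proj(d,[pt])[0]+.5)*S; w=np.zeros_like(m); cv2.circle(w,tuple(int(x) for x in u),int(rad*S),1,-1); return m*w
def comp(m):
    n,l,st,_=cv2.connectedComponentsWithStats(m); return (l==1+st[1:,4].argmax()).astype(np.uint8)
def hullof(m):
    h=cv2.convexHull(cv2.findNonZero(m)); o=np.zeros_like(m); cv2.fillConvexPoly(o,h,1); return o
def fit(views,P,z,p0,tilt=0,occ=None,yaw=True):
    """views: list of (cam, mask); occ: list of ignore masks"""
    def cost(q):
        c=0; p=[q[0],q[1],q[2]/50 if yaw else 0]
        for i,(d,m) in enumerate(views):
            h=hullmask(d,place(P,p,z,tilt))
            k=1 if occ is None else 1-occ[i]
            c+=1-((h&m)*k).sum()/max(1,((h|m)*k).sum())
        return c/len(views)
    r0=np.array([p0[0],p0[1],p0[2]*50]); best=None
    for step in(12,4):
        sim=np.vstack([r0]+[r0+np.eye(3)[i]*step for i in range(3 if yaw else 2)]) if yaw else None
        if not yaw:
            f=lambda q:cost([q[0],q[1],0]); b=minimize(f,r0[:2],method='Nelder-Mead',options=dict(initial_simplex=np.vstack([r0[:2],r0[:2]+[step,0],r0[:2]+[0,step]]),xatol=.1,fatol=1e-5)); r0[:2]=b.x
        else:
            b=minimize(cost,r0,method='Nelder-Mead',options=dict(initial_simplex=sim,xatol=.1,fatol=1e-5)); r0=b.x
    return [round(float(r0[0]),1),round(float(r0[1]),1),round(float(r0[2]/50),3)],round(float(b.fun),3)
E
cat > m1.py <<'E'
from fit import *
import pickle
t,s=pickle.load(open('c0.pkl','rb')); V=(t,s)
def bp(c,r,z): return back(t,[[c,r]],z)[0]
def ms(kind,pt,rad,hull=True):
    o=[comp(near(colmask(d,kind),d,pt,rad)) for d in V]
    return [hullof(m) if hull else m for m in o]
def go(name,m,P,z,p0,**k):
    out=[]
    for sel in((0,1),(0,),(1,)):
        kk=dict(k); 
        if kk.get('occ'): kk['occ']=[kk['occ'][i] for i in sel]
        out.append(fit([(V[i],m[i]) for i in sel],P,z,p0,**kk))
    print(name,*out); return out[0][0]
c=bp(315,219,60); red=go('red',ms('red',c,40),box(110,56,36),36,[c[0],c[1],-1.9])
occ=[hullmask(d,place(box(114,60,36),red,36)) for d in V]
c=bp(312,223,20); m=[near(colmask(d,'navy'),d,c,32) for d in V]
go('case',m,box(130,58,36),0,[c[0],c[1],-.1],occ=occ)
c=bp(196,211,20); g=ms('green',c,40); go('green',g,box(110,56,36),0,[c[0],c[1],-.2])
c=bp(263,151,5); tr=ms('tray',c,50); go('tray-in',tr,box(170,130,0),8,[c[0],c[1],.1])
c=bp(406,229,6); go('coaster',ms('cork',c,30),cyl(50,6),0,[c[0],c[1],0],yaw=False)
c=bp(103,188,40); w=ms('wood',c,36)
deck=box(142,110,0)+[-71,0,0]
go('rest',w,deck,22,[c[0]+70,c[1],0],tilt=np.radians(15))
for i,d in enumerate(V): print('deck ctr px',proj(d,[c]),[int(x.sum()/16) for x in (w[i],tr[i],g[i])])
c=bp(190,204,110); go('cap',ms('cap',c,14),cyl(19,75,58),36,[c[0],c[1],0],yaw=False)
E
python3 m1.py
```

```text
red ([493.7, -163.0, -1.915], 0.337) ([493.7, -162.9, -1.933], 0.385) ([495.4, -160.2, -1.94], 0.282)
case ([492.4, -161.0, -0.034], 0.294) ([493.1, -161.6, -0.043], 0.188) ([494.8, -156.9, -0.013], 0.387)
green ([502.4, 148.5, -0.204], 0.458) ([498.4, 152.5, -0.122], 0.46) ([494.1, 150.1, -0.43], 0.445)
tray-in ([690.3, -14.7, 0.23], 0.176) ([688.5, -15.9, 0.215], 0.068) ([694.8, -7.7, 0.176], 0.268)
coaster ([488.7, -423.0, 0.0], 0.052) ([487.9, -424.4, 0.0], 0.053) ([490.2, -421.5, 0.0], 0.044)
rest ([610.1, 399.1, -0.095], 0.127) ([611.4, 398.9, -0.096], 0.018) ([609.9, 383.7, -0.195], 0.199)
deck ctr px [[103.00000029 188.        ]] [1924, 2455, 540]
deck ctr px [[184.31797516 131.24259399]] [740, 1143, 430]
cap ([510.0, 155.3, 0.0], 0.413) ([510.0, 149.7, 0.0], 0.266) ([513.9, 169.4, 0.0], 0.384)
```

```bash
sed -i 's/^def comp(m):/def comp(m):\n    m0=m; m=cv2.morphologyEx(m,cv2.MORPH_CLOSE,np.ones((45,45),np.uint8))/; ' fit.py
sed -i 's/    n,l,st,_=cv2/    n,l,st,_=cv2/; s/return (l==1+st\[1:,4\].argmax()).astype(np.uint8)/return (l==1+st[1:,4].argmax()).astype(np.uint8)*m0/' fit.py
cat >> m1.py <<'E'
# overlay masks
ov=[]
for i,d in enumerate(V):
    im=cv2.resize(d['pixels'][:,:,::-1],None,fx=S,fy=S)
    for mm in (ms('red',bp(315,219,60),40),m,g,tr,w,ms('cap',c,14)):
        cs,_=cv2.findContours(mm[i],cv2.RETR_EXTERNAL,cv2.CHAIN_APPROX_NONE); cv2.drawContours(im,cs,-1,(0,255,255),2)
    b=((120,290,50,350),(100,270,110,410))[i]; im=im[b[0]*S:b[1]*S,b[2]*S:b[3]*S]
    ov.append(cv2.resize(im,(520,295),interpolation=cv2.INTER_AREA))
save(np.vstack(ov),'ov1.png')
E
python3 m1.py
```

```text
red ([494.5, -162.1, -1.925], 0.072) ([494.4, -162.1, -1.897], 0.062) ([495.4, -159.4, -1.924], 0.074)
case ([492.2, -160.6, -0.028], 0.303) ([493.2, -162.9, -0.043], 0.192) ([493.7, -153.9, 0.083], 0.384)
green ([504.8, 152.9, -0.131], 0.108) ([504.3, 151.0, -0.122], 0.079) ([504.9, 154.6, -0.248], 0.125)
tray-in ([690.3, -14.7, 0.23], 0.171) ([688.5, -15.9, 0.215], 0.068) ([694.8, -7.7, 0.176], 0.258)
coaster ([488.7, -423.0, 0.0], 0.052) ([487.9, -424.4, 0.0], 0.053) ([490.2, -421.5, 0.0], 0.044)
rest ([610.0, 398.9, -0.099], 0.269) ([611.4, 398.9, -0.096], 0.018) ([628.5, 376.9, -0.579], 0.46)
deck ctr px [[103.00000029 188.        ]] [1924, 2455, 917]
deck ctr px [[184.31797516 131.24259399]] [1179, 1159, 685]
cap ([510.0, 155.3, 0.0], 0.413) ([510.0, 149.7, 0.0], 0.266) ([513.9, 169.4, 0.0], 0.384)
```

View pics/ov1.png

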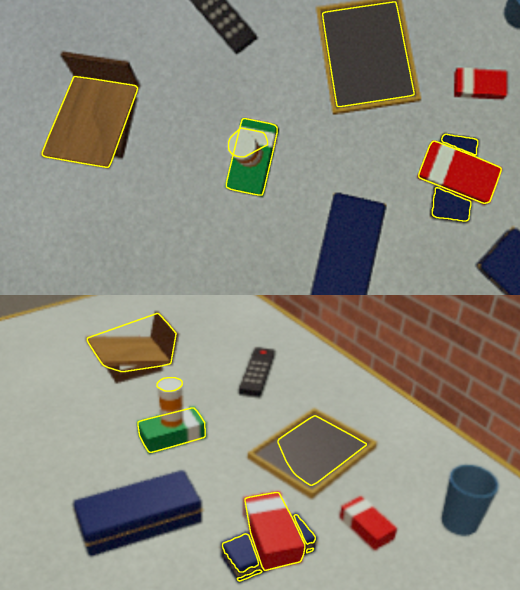

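```bash
cat > m2.py <<'E'
from fit import *
import pickle
t,s=pickle.load(open('c0.pkl','rb')); V=(t,s)
exec(open('m1.py').read().split("c=bp(315")[0].split("V=(t,s)")[1])
cap=back(t,[[191.5,203.5]],111)[0],back(s,[[208,151]],111)[0],back(s,[[208,174]],36)[0]; print('bottle',np.round(cap,1))
red=[494.5,-162.1,-1.91]
occ=[hullmask(d,place(box(116,62,36),red,36)) for d in V]
c=bp(312,223,20); m=[cv2.morphologyEx(near(colmask(d,'navy'),d,c,36),cv2.MORPH_CLOSE,np.ones((17,17),np.uint8)) for d in V]
case=go('case',m,box(130,58,36),0,[c[0],c[1],-.1],occ=occ)
c=bp(263,151,5); rm=ms('rim',c,75); tray=go('tray-out',rm,box(182,142,14),0,[c[0],c[1],.2])
for p,z,q in(([611.4,398.9],22,'rest'),(tray[:2],0,'tray'),(case[:2],0,'case'),([504.6,152],0,'green'),(red[:2],36,'red')): print(q,[np.round(proj(d,[[p[0],p[1],z]])[0][::-1]).tolist() for d in V])
ov=[]
for i,d in enumerate(V):
    im=cv2.resize(d['pixels'][:,:,::-1],None,fx=S,fy=S)
    def dr(P,p,z,ti=0):
        u=np.round((proj(d,place(P,p,z,ti))+.5)*S).astype(int); h=cv2.convexHull(u); cv2.polylines(im,[h],True,(0,255,255),2)
    dr(box(110,56,36),red,36);dr(box(130,58,36),case,0);dr(box(182,142,14),tray,0);dr(box(110,56,36),[504.6,152,-.13],0)
    a=np.radians(15);r=[611.4,398.9,-.096];dr(box(142,110,0)+[-71,0,0],r,22,a);dr(box(8,110,60)+[4,0,0],r,22,a)
    dr(cyl(20.5,75),[cap[0][0],cap[0][1],0],36)
    b=((120,290,50,350),(100,270,110,410))[i]; im=im[b[0]*S:b[1]*S,b[2]*S:b[3]*S]
    ov.append(cv2.resize(im,(520,295),interpolation=cv2.INTER_AREA))
save(np.vstack(ov),'ov2.png')
E
python3 m2.py
```

```text
bottle [[504.5 145.4 111. ]
 [508.7 155.4 111. ]
 [499.6 147.2  36. ]]
case ([492.6, -160.9, -0.033], 0.29) ([492.8, -161.7, -0.044], 0.19) ([495.8, -154.9, 0.042], 0.38)
tray-out ([688.0, -16.7, 0.223], 0.04) ([688.6, -17.2, 0.224], 0.021) ([689.9, -12.2, 0.214], 0.049)
rest [[166.0, 111.0], [131.0, 202.0]]
tray [[151.0, 261.0], [191.0, 290.0]]
case [[222.0, 310.0], [250.0, 265.0]]
green [[211.0, 196.0], [182.0, 209.0]]
red [[220.0, 313.0], [240.0, 267.0]]
```

View pics/ov2.png

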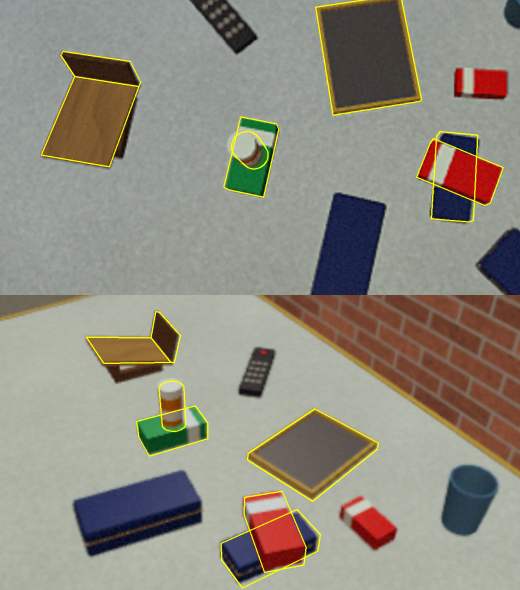

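All fits line up in both views except the bottle's top-view one, which I'll refine later. Start with the red carton.

```bash
cat > plan.py <<'E'
import sys,numpy as np
from h import read_state
from scipy.spatial.transform import Rotation
def plan(*wps):
    s=read_state(); M=Rotation.from_quat(s['ee_rot']).as_matrix(); psi=np.arctan2(M[1,0],M[0,0])
    print('at',np.round(s['position'],1),'psi',round(psi,3),'q',np.round(s['joints'],2),'w',round(s['gripper_width'],1),'F',np.round(s['contact_force'],1),'g',round(s['grasp_force'],1),'t',round(s['clock'],1))
    for w in wps:
        d=np.array(w[:3],float)-s['position']; print(w,'->',np.round([d[0]*np.cos(psi)+d[1]*np.sin(psi),d[0]*np.sin(psi)-d[1]*np.cos(psi),-d[2]],1),'yaw',round(-(w[3]-psi),3))
if __name__=='__main__': plan(*[list(map(float,a.split(','))) for a in sys.argv[1:]])
E
python3 plan.py 450,250,230,-1.1 494.5,-162,200,-1.91 494.5,-162,66,-1.91
```

```text
at [166.5 602.4 256.3] psi -0.27 q [ 1.56  0.38  0.01 -0.   -1.19 -0.26] w 85.4 F [-0.4 -1.   0.1] g 0.0 t 1.1
[450.0, 250.0, 230.0, -1.1] -> [367.1 264.1  26.3] yaw 0.83
[494.5, -162.0, 200.0, -1.91] -> [519.8 649.3  56.3] yaw 1.64
[494.5, -162.0, 66.0, -1.91] -> [519.8 649.3 190.3] yaw 1.64
```

Emit:
apply_moves(
  rows=[
    {"hand": 1, "delta_pos": [367, 264, 26], "yaw": 0.83},
    {"hand": 1, "delta_pos": [367, 264, 26], "yaw": 0.83},
    {"hand": 1, "delta_pos": [367, 264, 26], "yaw": 0.83},
    {"hand": 1, "delta_pos": [367, 264, 26], "yaw": 0.83},
    {"hand": 1, "delta_pos": [367, 264, 26], "yaw": 0.83},
    {"hand": 1, "delta_pos": [367, 264, 26], "yaw": 0.83},
    {"hand": 1, "delta_pos": [367, 264, 26], "yaw": 0.83},
    {"hand": 1, "delta_pos": [367, 264, 26], "yaw": 0.83},
    {"hand": 1, "delta_pos": [367, 264, 26], "yaw": 0.83},
    {"hand": 1, "delta_pos": [520, 649, 56], "yaw": 1.64},
    {"hand": 1, "delta_pos": [520, 649, 56], "yaw": 1.64},
    {"hand": 1, "delta_pos": [520, 649, 56], "yaw": 1.64},
  ],
)

```text
clock: 2.1
position: [425.7, 186.4, 225.9]
ee_rot: [0.738, -0.675, 0.0, -0.0]
contact_force: [1.5, 0.4, -0.9]
gripper_width: 85.4
grasp_force: 0.0
```

```bash
python3 plan.py 494.5,-162,200,-1.91
```

```text
at [425.7 186.4 225.9] psi -1.481 q [ 0.76  0.14 -0.42  0.   -1.02 -0.67] w 85.4 F [ 1.5  0.4 -0.9] g 0.0 t 2.1
[494.5, -162.0, 200.0, -1.91] -> [353.2 -37.2  25.9] yaw 0.429
```

Emit:
apply_moves(
  rows=[
    {"hand": 1, "delta_pos": [345, -36, 26], "yaw": 0.42},
    {"hand": 1, "delta_pos": [345, -36, 26], "yaw": 0.42},
    {"hand": 1, "delta_pos": [345, -36, 26], "yaw": 0.42},
    {"hand": 1, "delta_pos": [345, -36, 26], "yaw": 0.42},
    {"hand": 1, "delta_pos": [345, -36, 26], "yaw": 0.42},
    {"hand": 1, "delta_pos": [345, -36, 26], "yaw": 0.42},
    {"hand": 1, "delta_pos": [345, -36, 26], "yaw": 0.42},
    {"hand": 1, "delta_pos": [345, -36, 26], "yaw": 0.42},
    {"hand": 1, "delta_pos": [345, -36, 26], "yaw": 0.42},
    {"hand": 1, "delta_pos": [345, -36, 26], "yaw": 0.42},
    {"hand": 1, "delta_pos": [345, -36, 26], "yaw": 0.42},
    {"hand": 1, "delta_pos": [345, -36, 26], "yaw": 0.42},
  ],
)

```text
clock: 3.1
position: [494.1, -151.1, 199.9]
ee_rot: [-0.584, 0.812, 0.0, 0.0]
contact_force: [-0.3, 0.4, -0.1]
gripper_width: 85.5
grasp_force: 0.0
```

```bash
python3 plan.py 494.5,-162,66,-1.91
```

```text
at [ 494.1 -151.1  199.9] psi -1.895 q [ 0.02  0.25 -0.34 -0.   -0.98 -0.34] w 85.5 F [-0.3  0.4 -0.1] g 0.0 t 3.1
[494.5, -162.0, 66.0, -1.91] -> [ 10.2  -3.8 133.9] yaw 0.015
```

Emit:
apply_moves(
  rows=[
    {"hand": 1, "delta_pos": [10, -4, 40], "yaw": 0.015},
    {"hand": 1, "delta_pos": [10, -4, 80], "yaw": 0.015},
    {"hand": 1, "delta_pos": [10, -4, 115], "yaw": 0.015},
    {"hand": 1, "delta_pos": [10, -4, 134], "yaw": 0.015},
    {"hand": 1, "delta_pos": [10, -4, 134], "yaw": 0.015},
    {"hand": -1, "delta_pos": [10, -4, 134], "yaw": 0.015},
    {"hand": -1, "delta_pos": [10, -4, 134], "yaw": 0.015},
    {"hand": -1, "delta_pos": [10, -4, 134], "yaw": 0.015},
    {"hand": -1, "delta_pos": [10, -4, 134], "yaw": 0.015},
    {"hand": -1, "delta_pos": [10, -4, 134], "yaw": 0.015},
    {"hand": -1, "delta_pos": [10, -4, 134], "yaw": 0.015},
    {"hand": -1, "delta_pos": [10, -4, 134], "yaw": 0.015},
  ],
)

```text
clock: 4.1
position: [496.7, -162.1, 68.2]
ee_rot: [-0.578, 0.816, -0.002, 0.002]
contact_force: [-0.0, 3.3, 7.5]
gripper_width: 55.0
grasp_force: 65.5
```

```bash
python3 plan.py
```

```text
at [ 496.7 -162.1   68.2] psi -1.909 q [-0.    0.43 -0.48  0.   -0.66 -0.33] w 55.0 F [-0.   3.3  7.5] g 65.5 t 4.1
```

```bash
python3 plan.py 496,-162,200,-1.9 557.5,404,200,-0.096
```

```text
at [ 496.7 -162.1   68.2] psi -1.909 q [-0.    0.43 -0.48  0.   -0.66 -0.33] w 55.0 F [-0.   3.3  7.5] g 65.5 t 4.1
[496.0, -162.0, 200.0, -1.9] -> [ 1.000e-01  7.000e-01 -1.318e+02] yaw -0.009
[557.5, 404.0, 200.0, -0.096] -> [-554.2  130.5 -131.8] yaw -1.813
```

Emit:
apply_moves(
  rows=[
    {"hand": -1, "delta_pos": [0, 0, -30], "yaw": 0},
    {"hand": -1, "delta_pos": [0, 0, -70], "yaw": 0},
    {"hand": -1, "delta_pos": [0, 0, -110], "yaw": 0},
    {"hand": -1, "delta_pos": [-554, 130, -132], "yaw": -1.813},
    {"hand": -1, "delta_pos": [-554, 130, -132], "yaw": -1.813},
    {"hand": -1, "delta_pos": [-554, 130, -132], "yaw": -1.813},
    {"hand": -1, "delta_pos": [-554, 130, -132], "yaw": -1.813},
    {"hand": -1, "delta_pos": [-554, 130, -132], "yaw": -1.813},
    {"hand": -1, "delta_pos": [-554, 130, -132], "yaw": -1.813},
    {"hand": -1, "delta_pos": [-554, 130, -132], "yaw": -1.813},
    {"hand": -1, "delta_pos": [-554, 130, -132], "yaw": -1.813},
    {"hand": -1, "delta_pos": [-554, 130, -132], "yaw": -1.813},
  ],
)

```text
clock: 5.1
position: [535.1, 212.1, 191.3]
ee_rot: [0.925, -0.379, 0.0, -0.001]
contact_force: [0.5, -0.6, -0.6]
gripper_width: 55.0
grasp_force: 64.6
```

```bash
python3 plan.py 557.5,404,200,-0.096 557.5,404,120,-0.096
```

```text
at [535.1 212.1 191.3] psi -0.779 q [ 0.66  0.36 -0.21 -0.   -1.    0.13] w 55.0 F [ 0.5 -0.6 -0.6] g 64.6 t 5.1
[557.5, 404.0, 200.0, -0.096] -> [-118.8 -152.4   -8.7] yaw -0.683
[557.5, 404.0, 120.0, -0.096] -> [-118.8 -152.4   71.3] yaw -0.683
```

Emit:
apply_moves(
  rows=[
    {"hand": -1, "delta_pos": [-119, -152, -9], "yaw": -0.683},
    {"hand": -1, "delta_pos": [-119, -152, -9], "yaw": -0.683},
    {"hand": -1, "delta_pos": [-119, -152, -9], "yaw": -0.683},
    {"hand": -1, "delta_pos": [-119, -152, -9], "yaw": -0.683},
    {"hand": -1, "delta_pos": [-119, -152, -9], "yaw": -0.683},
    {"hand": -1, "delta_pos": [-119, -152, -9], "yaw": -0.683},
    {"hand": -1, "delta_pos": [-119, -152, 30], "yaw": -0.683},
    {"hand": -1, "delta_pos": [-119, -152, 68], "yaw": -0.683},
    {"hand": -1, "delta_pos": [-119, -152, 71], "yaw": -0.683},
    {"hand": -1, "delta_pos": [-119, -152, 71], "yaw": -0.683},
  ],
)

```text
clock: 5.93
position: [557.6, 400.5, 117.0]
ee_rot: [0.999, -0.051, -0.002, 0.002]
contact_force: [0.2, 1.1, -0.1]
gripper_width: 54.9
grasp_force: 64.5
```

Run:
```python
from h import *
from plan import plan
plan([557.5,404,90,-.096],[557.5,404,83,-.096])
s=cam('side');t=cam('top')
f=lambda d,r,c:cv2.resize(d['pixels'][r:r+100,c:c+130,::-1],None,fx=3,fy=3,interpolation=cv2.INTER_CUBIC)
save(np.hstack([f(t,130,60),f(s,90,140)]),'red_hover.png')
```

```text
at [557.6 400.5 117. ] psi -0.102 q [ 0.86  0.6   0.01 -0.   -0.98  0.61] w 54.9 F [ 0.2  1.1 -0.1] g 64.5 t 5.9
[557.5, 404, 90, -0.096] -> [-0.4 -3.5 27. ] yaw -0.006
[557.5, 404, 83, -0.096] -> [-0.4 -3.5 34. ] yaw -0.006
```

View pics/red_hover.png

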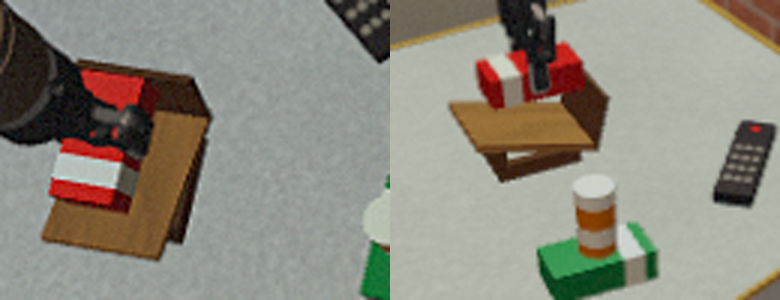

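The hover picture shows the red carton held level, in line, over the deck: side view at about (530,75) in the crop, with the deck below it at (525,125). Lower it to edge contact.

Emit:
apply_moves(
  rows=[
    {"hand": -1, "delta_pos": [0, -3.5, 15], "yaw": -0.006},
    {"hand": -1, "delta_pos": [0, -3.5, 25], "yaw": -0.006},
    {"hand": -1, "delta_pos": [0, -3.5, 29], "yaw": -0.006},
    {"hand": -1, "delta_pos": [0, -3.5, 31], "yaw": -0.006},
    {"hand": -1, "delta_pos": [0, -3.5, 33], "yaw": -0.006},
    {"hand": -1, "delta_pos": [0, -3.5, 34], "yaw": -0.006},
    {"hand": -1, "delta_pos": [0, -3.5, 34], "yaw": -0.006},
  ],
)

```text
clock: 6.62
position: [559.3, 405.4, 85.8]
ee_rot: [0.999, -0.048, 0.0, -0.0]
contact_force: [-0.1, -0.2, -0.3]
gripper_width: 55.2
grasp_force: 64.6
```

Emit:
apply_moves(
  rows=[
    {"hand": -1, "delta_pos": [-1, 1, 1], "yaw": 0},
    {"hand": -1, "delta_pos": [-1, 1, 2], "yaw": 0},
    {"hand": -1, "delta_pos": [-1, 1, 3], "yaw": 0},
    {"hand": -1, "delta_pos": [-1, 1, 3], "yaw": 0},
  ],
)

```text
clock: 6.95
position: [558.3, 404.5, 83.3]
ee_rot: [0.999, -0.048, 0.0, -0.0]
contact_force: [-0.7, -1.3, 3.4]
gripper_width: 54.8
grasp_force: 65.2
```

Emit:
apply_moves(
  rows=[
    {"hand": 0.5, "delta_pos": [0, 0, 0], "yaw": 0},
    {"hand": 0.5, "delta_pos": [0, 0, 0], "yaw": 0},
    {"hand": 0.5, "delta_pos": [0, 0, 0], "yaw": 0},
    {"hand": 0.5, "delta_pos": [0, 0, 0], "yaw": 0},
    {"hand": 0.7, "delta_pos": [0, 0, 0], "yaw": 0},
    {"hand": 0.7, "delta_pos": [0, 0, 0], "yaw": 0},
    {"hand": 0.7, "delta_pos": [0, 0, -30], "yaw": 0},
    {"hand": 0.7, "delta_pos": [0, 0, -70], "yaw": 0},
    {"hand": 0.7, "delta_pos": [0, 0, -80], "yaw": 0},
  ],
)

```text
clock: 7.7
position: [560.5, 406.2, 169.1]
ee_rot: [0.999, -0.047, 0.004, -0.003]
contact_force: [0.8, 0.9, 2.9]
gripper_width: 72.9
grasp_force: 0.0
```

Run:
```python
from h import *
from plan import plan
# push pose: 2 fingers, behind uphill end. rest frame fwd f
f=np.array([np.cos(-.096),np.sin(-.096)]); o=np.array([611.4,398.9])
for s,z in((-135,150),(-135,90)):
    p=o+s*f; plan([p[0],p[1],z,-.096])
s=cam('side')
save(s,'red_rel.png',(90,190,140,300),4)
```

```text
at [560.5 406.2 169.1] psi -0.094 q [ 0.86  0.56  0.07  0.   -1.07  0.61] w 72.9 F [0.8 0.9 2.9] g 0.0 t 7.7
[np.float64(477.0216023893029), np.float64(411.8401026109303), 150, -0.096] -> [-83.7   2.3  19.1] yaw 0.002
at [560.5 406.2 169.1] psi -0.094 q [ 0.86  0.56  0.07  0.   -1.07  0.61] w 72.9 F [0.8 0.9 2.9] g 0.0 t 7.7
[np.float64(477.0216023893029), np.float64(411.8401026109303), 90, -0.096] -> [-83.7   2.3  79.1] yaw 0.002
```

View pics/red_rel.png

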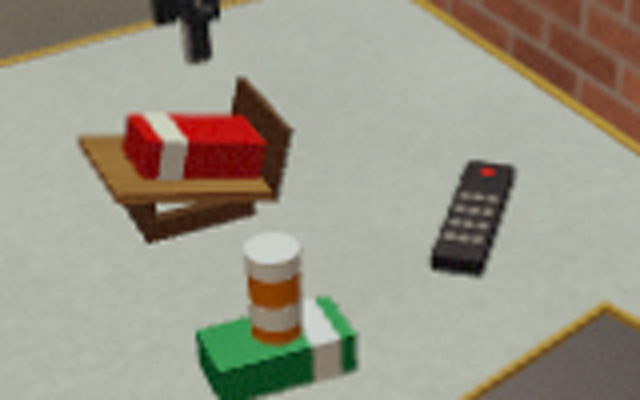

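The red carton lies flat on the deck at about (195,148) in the crop, close to the backstop with perhaps a small gap. Push it home squarely with the two half-open fingers.

Emit:
apply_moves(
  rows=[
    {"hand": -0.3, "delta_pos": [-42, 1, 10], "yaw": 0.002},
    {"hand": -0.3, "delta_pos": [-84, 2, 20], "yaw": 0.002},
    {"hand": -0.3, "delta_pos": [-84, 2, 40], "yaw": 0.002},
    {"hand": -0.3, "delta_pos": [-84, 2, 70], "yaw": 0.002},
    {"hand": -0.3, "delta_pos": [-84, 2, 76], "yaw": 0.002},
    {"hand": -0.3, "delta_pos": [-76, 2, 76], "yaw": 0.002},
    {"hand": -0.3, "delta_pos": [-72, 2, 76], "yaw": 0.002},
    {"hand": -0.3, "delta_pos": [-69, 2, 76], "yaw": 0.002},
    {"hand": -0.3, "delta_pos": [-66, 2, 76], "yaw": 0.002},
    {"hand": -0.3, "delta_pos": [-66, 2, 76], "yaw": 0.002},
  ],
)

```text
clock: 8.58
position: [493.3, 408.7, 87.0]
ee_rot: [0.999, -0.049, 0.001, -0.001]
contact_force: [-0.5, -0.7, 0.1]
gripper_width: 30.0
grasp_force: 0.0
```

```bash
python3 plan.py
```

```text
at [493.3 408.7  87. ] psi -0.099 q [ 0.94  0.57 -0.15  0.   -0.85  0.53] w 30.0 F [-0.5 -0.7  0.1] g 0.0 t 8.6
```

Emit:
apply_moves(
  rows=[
    {"hand": -0.3, "delta_pos": [2, 0, -2], "yaw": 0},
    {"hand": -0.3, "delta_pos": [3, 0, -2], "yaw": 0},
    {"hand": -0.3, "delta_pos": [4, 0, -2], "yaw": 0},
    {"hand": -0.3, "delta_pos": [5, 0, -2], "yaw": 0},
    {"hand": -0.3, "delta_pos": [6, 0, -2], "yaw": 0},
    {"hand": -0.3, "delta_pos": [6, 0, -2], "yaw": 0},
  ],
)

```text
clock: 9.08
position: [498.2, 408.1, 88.3]
ee_rot: [0.999, -0.049, -0.0, 0.0]
contact_force: [-0.0, -0.1, -1.0]
gripper_width: 30.0
grasp_force: 0.0
```

Emit:
apply_moves(
  rows=[
    {"hand": -0.3, "delta_pos": [1, 0, 0], "yaw": 0},
    {"hand": -0.3, "delta_pos": [2, 0, 0], "yaw": 0},
    {"hand": -0.3, "delta_pos": [2, 0, 0], "yaw": 0},
  ],
)

```text
clock: 9.33
position: [499.1, 407.8, 88.2]
ee_rot: [0.999, -0.049, -0.001, 0.001]
contact_force: [-4.5, -0.1, 2.3]
gripper_width: 29.6
grasp_force: 2.4
```

Emit:
apply_moves(
  rows=[
    {"hand": -0.3, "delta_pos": [1, 0, 0], "yaw": 0},
    {"hand": -0.3, "delta_pos": [1, 0, 0], "yaw": 0},
  ],
)

```text
clock: 9.5
position: [499.3, 407.7, 88.2]
ee_rot: [0.999, -0.049, -0.002, 0.001]
contact_force: [-7.4, 1.1, 4.0]
gripper_width: 29.5
grasp_force: 4.1
```

Emit:
apply_moves(
  rows=[
    {"hand": -0.3, "delta_pos": [-10, 0, 0], "yaw": 0},
    {"hand": -0.3, "delta_pos": [-30, 0, -20], "yaw": 0},
    {"hand": -0.3, "delta_pos": [-40, 0, -60], "yaw": 0},
    {"hand": 1, "delta_pos": [-60, 0, -100], "yaw": 0},
    {"hand": 1, "delta_pos": [-70, 60, -130], "yaw": 0},
    {"hand": 1, "delta_pos": [-70, 100, -130], "yaw": 0},
    {"hand": 1, "delta_pos": [-70, 140, -130], "yaw": 0},
    {"hand": 1, "delta_pos": [-70, 180, -130], "yaw": 0},
    {"hand": 1, "delta_pos": [-70, 220, -130], "yaw": 0},
    {"hand": 1, "delta_pos": [-70, 260, -130], "yaw": 0},
    {"hand": 1, "delta_pos": [-70, 300, -130], "yaw": 0},
    {"hand": 1, "delta_pos": [-70, 300, -130], "yaw": 0},
  ],
)

```text
clock: 10.5
position: [400.3, 112.1, 218.4]
ee_rot: [0.999, -0.05, 0.0, 0.0]
contact_force: [-0.5, -0.4, 0.7]
gripper_width: 85.5
grasp_force: 0.0
```

```bash
cat > m3.py <<'E'
from fit import *
import sys
def restfit(d,kind,zdeck,p0):
    o=np.array([611.4,398.9,-.096]); a=np.radians(15)
    m=colmask(d,kind); c=place(np.array([[-55,0,zdeck+18.]]),o,22,a)[0]
    m=hullof(comp(near(m,d,c,36)))
    def cost(q):
        cc,ss=np.cos(q[2]/50),np.sin(q[2]/50); P=box(110,56,36)@np.array([[cc,-ss,0],[ss,cc,0],[0,0,1]]).T+[q[0],q[1],zdeck]
        h=hullmask(d,place(P,o,22,a)); return 1-(h&m).sum()/(h|m).sum()
    r=minimize(cost,p0,method='Nelder-Mead',options=dict(initial_simplex=np.array(p0)+np.vstack([np.zeros(3),8*np.eye(3)]),xatol=.1,fatol=1e-5))
    return np.round([r.x[0],r.x[1],r.x[2]/50,r.fun],3)
if __name__=='__main__':
    for n in('top','side'):
        d=cam(n); print(n,restfit(d,sys.argv[1],float(sys.argv[2]),[-58,0,0]))
        if n=='top': save(d,sys.argv[3],(110,300,40,340),2.5)
E
python3 m3.py red 0 after_red.png; python3 plan.py
```

```text
top [-5.3259e+01 -7.0900e-01  7.0000e-03  2.0000e-02]
side [-28.167 -12.911   1.008   0.358]
at [401.4 113.6 218.7] psi -0.101 q [ 0.67  0.06 -0.53  0.   -0.98  0.8 ] w 85.7 F [-0.4 -0.   0.2] g 0.0 t 10.6
```

View pics/after_red.png

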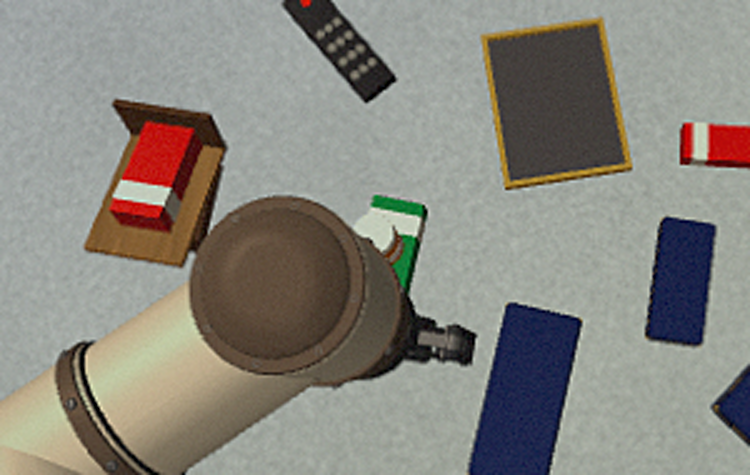

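Top view: the red carton sits on the rest at (155,175) in the crop, square to the backstop; the fit gives x -53, y -0.7 mm, yaw 0.007. The case at (680,280) is now clear. Next, the bottle.

Run:
```python
from h import *
from plan import plan
from fit import *
s=cam('side')
print(back(s,[[208,152.5]],111),proj(s,[[506,150,111],[506-13,150-16,36]]))
t=cam('top'); c=np.array([492.8,-161.7,18])
for d in(t,s):
    m=hullof(comp(near(colmask(d,'navy'),d,c,34))); print('case',fit([(d,m)],box(130,58,36),0,[492,-161,-.04]))
plan([506,150,215,-.1],[506,150,84,-.1])
```

```text
[[505.00609011 148.69257799 111.        ]] [[208.08615471 152.17870943]
 [208.19204092 177.02793521]]
case ([492.1, -162.3, -0.132], 0.13)
case ([487.1, -165.9, 0.099], 0.125)
at [402.5 116.1 218.8] psi -0.098 q [ 0.67  0.06 -0.52  0.   -0.98  0.8 ] w 85.3 F [-0.7  0.   0.1] g 0.0 t 10.7
[506, 150, 215, -0.1] -> [ 99.6 -43.9   3.8] yaw 0.002
[506, 150, 84, -0.1] -> [ 99.6 -43.9 134.8] yaw 0.002
```

Emit:
apply_moves(
  rows=[
    {"hand": 1, "delta_pos": [40, -18, 2], "yaw": 0},
    {"hand": 1, "delta_pos": [78, -35, 4], "yaw": 0},
    {"hand": 1, "delta_pos": [99, -44, 4], "yaw": 0},
    {"hand": 1, "delta_pos": [99, -44, 4], "yaw": 0},
    {"hand": 1, "delta_pos": [99, -44, 4], "yaw": 0},
    {"hand": 1, "delta_pos": [99, -44, 4], "yaw": 0},
  ],
)

```text
clock: 11.2
position: [504.4, 150.9, 213.6]
ee_rot: [0.999, -0.048, -0.001, 0.0]
contact_force: [-0.5, -0.4, -0.6]
gripper_width: 85.5
grasp_force: 0.0
```

```bash
python3 plan.py 506,150,84,-.1
```

```text
at [504.4 150.9 213.6] psi -0.097 q [ 0.6   0.26 -0.3  -0.   -1.02  0.88] w 85.5 F [-0.5 -0.4 -0.6] g 0.0 t 11.2
[506.0, 150.0, 84.0, -0.1] -> [  1.7   0.7 129.6] yaw 0.003
```

Emit:
apply_moves(
  rows=[
    {"hand": 1, "delta_pos": [1, 0.5, 35], "yaw": 0},
    {"hand": 1, "delta_pos": [1, 0.5, 70], "yaw": 0},
    {"hand": 1, "delta_pos": [1, 0.5, 100], "yaw": 0},
    {"hand": 1, "delta_pos": [1, 0.5, 125], "yaw": 0},
    {"hand": 1, "delta_pos": [1, 0.5, 130], "yaw": 0},
    {"hand": 1, "delta_pos": [1, 0.5, 130], "yaw": 0},
    {"hand": 0.2, "delta_pos": [1, 0.5, 130], "yaw": 0},
    {"hand": 0.1, "delta_pos": [1, 0.5, 130], "yaw": 0},
    {"hand": 0, "delta_pos": [1, 0.5, 130], "yaw": 0},
    {"hand": -0.2, "delta_pos": [1, 0.5, 130], "yaw": 0},
    {"hand": -0.4, "delta_pos": [1, 0.5, 130], "yaw": 0},
    {"hand": -0.4, "delta_pos": [1, 0.5, 130], "yaw": 0},
  ],
)

```text
clock: 12.2
position: [507.0, 150.4, 86.1]
ee_rot: [0.999, -0.049, 0.002, -0.001]
contact_force: [-1.2, 1.4, 6.4]
gripper_width: 39.1
grasp_force: 59.6
```

Emit:
apply_moves(
  rows=[
    {"hand": -1, "delta_pos": [0, 0, 0], "yaw": 0},
    {"hand": -1, "delta_pos": [0, 0, 0], "yaw": 0},
    {"hand": -1, "delta_pos": [0, 0, 0], "yaw": 0},
  ],
)

```text
clock: 12.45
position: [507.0, 150.4, 86.1]
ee_rot: [0.999, -0.049, 0.002, -0.001]
contact_force: [-0.9, 1.0, 7.7]
gripper_width: 39.5
grasp_force: 59.6
```

```bash
python3 plan.py 506,150,200,-.1 489,-423,200,-1
```

```text
at [507.  150.4  86.1] psi -0.097 q [ 0.6   0.41 -0.44  0.   -0.71  0.88] w 39.5 F [-0.9  1.   7.7] g 59.6 t 12.4
[506.0, 150.0, 200.0, -0.1] -> [  -1.     0.5 -113.9] yaw 0.003
[489.0, -423.0, 200.0, -1.0] -> [  37.7  572.5 -113.9] yaw 0.903
```

Emit:
apply_moves(
  rows=[
    {"hand": -1, "delta_pos": [0, 0, -20], "yaw": 0},
    {"hand": -1, "delta_pos": [0, 0, -50], "yaw": 0},
    {"hand": -1, "delta_pos": [0, 20, -85], "yaw": 0.02},
    {"hand": -1, "delta_pos": [3, 50, -105], "yaw": 0.06},
    {"hand": -1, "delta_pos": [6, 85, -114], "yaw": 0.12},
    {"hand": -1, "delta_pos": [8, 122, -114], "yaw": 0.2},
    {"hand": -1, "delta_pos": [10, 160, -114], "yaw": 0.28},
    {"hand": -1, "delta_pos": [13, 198, -114], "yaw": 0.36},
    {"hand": -1, "delta_pos": [16, 236, -114], "yaw": 0.44},
    {"hand": -1, "delta_pos": [18, 270, -114], "yaw": 0.5},
    {"hand": -1, "delta_pos": [20, 295, -114], "yaw": 0.54},
    {"hand": -1, "delta_pos": [21, 310, -114], "yaw": 0.56},
  ],
)

```text
clock: 13.45
position: [495.6, -163.5, 198.2]
ee_rot: [0.946, -0.325, -0.0, 0.0]
contact_force: [0.5, 0.4, -0.6]
gripper_width: 39.1
grasp_force: 60.3
```

```bash
python3 plan.py 489,-423,200,-1
```

```text
at [ 495.6 -163.5  198.2] psi -0.662 q [-0.01  0.26 -0.33 -0.   -0.98  0.92] w 39.1 F [ 0.5  0.4 -0.6] g 60.3 t 13.4
[489.0, -423.0, 200.0, -1.0] -> [154.4 208.7  -1.8] yaw 0.338
```

Emit:
apply_moves(
  rows=[
    {"hand": -1, "delta_pos": [12, 16, 0], "yaw": 0.04},
    {"hand": -1, "delta_pos": [30, 40, 0], "yaw": 0.08},
    {"hand": -1, "delta_pos": [52, 70, 0], "yaw": 0.12},
    {"hand": -1, "delta_pos": [74, 100, 0], "yaw": 0.16},
    {"hand": -1, "delta_pos": [96, 130, 0], "yaw": 0.2},
    {"hand": -1, "delta_pos": [118, 160, 0], "yaw": 0.26},
    {"hand": -1, "delta_pos": [138, 187, 0], "yaw": 0.3},
    {"hand": -1, "delta_pos": [150, 203, 0], "yaw": 0.33},
    {"hand": -1, "delta_pos": [154, 209, 0], "yaw": 0.34},
    {"hand": -1, "delta_pos": [154, 209, 0], "yaw": 0.34},
    {"hand": -1, "delta_pos": [154, 209, 0], "yaw": 0.34},
  ],
)

```text
clock: 14.37
position: [490.1, -420.0, 197.9]
ee_rot: [0.878, -0.479, -0.001, -0.0]
contact_force: [-0.5, 0.2, -1.6]
gripper_width: 39.5
grasp_force: 60.3
```

```bash
python3 plan.py 489,-423,62,-1
```

```text
at [ 490.1 -420.   197.9] psi -0.998 q [-0.46  0.46 -0.02 -0.   -1.09  1.03] w 39.5 F [-0.5  0.2 -1.6] g 60.3 t 14.4
[489.0, -423.0, 62.0, -1.0] -> [  1.9   2.6 135.9] yaw 0.002
```

Emit:
apply_moves(
  rows=[
    {"hand": -1, "delta_pos": [2, 2.5, 25], "yaw": 0},
    {"hand": -1, "delta_pos": [2, 2.5, 60], "yaw": 0},
    {"hand": -1, "delta_pos": [2, 2.5, 95], "yaw": 0},
    {"hand": -1, "delta_pos": [2, 2.5, 120], "yaw": 0},
    {"hand": -1, "delta_pos": [2, 2.5, 133], "yaw": 0},
    {"hand": -1, "delta_pos": [2, 2.5, 136], "yaw": 0},
    {"hand": -1, "delta_pos": [2, 2.5, 136], "yaw": 0},
    {"hand": -1, "delta_pos": [2, 2.5, 136], "yaw": 0},
  ],
)

```text
clock: 15.03
position: [490.7, -423.1, 63.8]
ee_rot: [0.879, -0.478, 0.001, 0.0]
contact_force: [-0.2, 0.0, 0.0]
gripper_width: 39.0
grasp_force: 60.3
```

Emit:
apply_moves(
  rows=[
    {"hand": -1, "delta_pos": [0, 0, 1.5], "yaw": 0},
    {"hand": -1, "delta_pos": [0, 0, 3], "yaw": 0},
    {"hand": -1, "delta_pos": [0, 0, 4], "yaw": 0},
    {"hand": -1, "delta_pos": [0, 0, 4], "yaw": 0},
  ],
)

```text
clock: 15.37
position: [489.7, -423.6, 58.8]
ee_rot: [0.878, -0.479, 0.0, -0.0]
contact_force: [0.4, 0.0, -1.2]
gripper_width: 39.0
grasp_force: 60.3
```

Emit:
apply_moves(
  rows=[
    {"hand": -1, "delta_pos": [0, 0, 1], "yaw": 0},
    {"hand": -1, "delta_pos": [0, 0, 2], "yaw": 0},
    {"hand": -1, "delta_pos": [0, 0, 2], "yaw": 0},
    {"hand": -1, "delta_pos": [0, 0, 2], "yaw": 0},
  ],
)

```text
clock: 15.7
position: [489.5, -423.6, 56.3]
ee_rot: [0.878, -0.479, -0.0, 0.0]
contact_force: [0.2, -0.4, -0.9]
gripper_width: 39.1
grasp_force: 60.3
```

Emit:
apply_moves(
  rows=[
    {"hand": -1, "delta_pos": [0, 0, 1], "yaw": 0},
    {"hand": -1, "delta_pos": [0, 0, 1], "yaw": 0},
    {"hand": -1, "delta_pos": [0, 0, 1], "yaw": 0},
  ],
)

```text
clock: 15.95
position: [489.6, -423.6, 56.1]
ee_rot: [0.878, -0.478, 0.0, 0.0]
contact_force: [-1.1, 1.3, 4.4]
gripper_width: 39.4
grasp_force: 60.7
```

Emit:
apply_moves(
  rows=[
    {"hand": 0.05, "delta_pos": [0, 0, 0], "yaw": 0},
    {"hand": 0.1, "delta_pos": [0, 0, 0], "yaw": 0},
    {"hand": 0.3, "delta_pos": [0, 0, 0], "yaw": 0},
    {"hand": 0.6, "delta_pos": [0, 0, 0], "yaw": 0},
    {"hand": 1, "delta_pos": [0, 0, 0], "yaw": 0},
    {"hand": 1, "delta_pos": [0, 0, 0], "yaw": 0},
    {"hand": 1, "delta_pos": [0, 0, -25], "yaw": 0},
    {"hand": 1, "delta_pos": [0, 0, -60], "yaw": 0},
    {"hand": 1, "delta_pos": [0, 0, -100], "yaw": 0},
    {"hand": 1, "delta_pos": [0, 0, -140], "yaw": 0},
    {"hand": 1, "delta_pos": [0, -40, -150], "yaw": -0.1},
    {"hand": 1, "delta_pos": [-30, -70, -150], "yaw": -0.2},
  ],
)

```text
clock: 16.95
position: [536.4, -364.6, 210.5]
ee_rot: [0.922, -0.388, 0.007, 0.001]
contact_force: [2.3, 1.1, -0.2]
gripper_width: 85.7
grasp_force: 0.0
```

```bash
python3 plan.py 505,152,200,-.13
```

```text
at [ 536.4 -364.6  210.5] psi -0.796 q [-0.35  0.45 -0.01  0.   -1.1   1.12] w 85.7 F [ 2.3  1.1 -0.2] g 0.0 t 16.9
[505.0, 152.0, 200.0, -0.13] -> [-391.2 -338.8   10.5] yaw -0.666
```

Emit:
apply_moves(
  rows=[
    {"hand": 1, "delta_pos": [-391, -339, 10], "yaw": -0.666},
    {"hand": 1, "delta_pos": [-391, -339, 10], "yaw": -0.666},
    {"hand": 1, "delta_pos": [-391, -339, 10], "yaw": -0.666},
    {"hand": 1, "delta_pos": [-391, -339, 10], "yaw": -0.666},
    {"hand": 1, "delta_pos": [-391, -339, 10], "yaw": -0.666},
    {"hand": 1, "delta_pos": [-391, -339, 10], "yaw": -0.666},
    {"hand": 1, "delta_pos": [-391, -339, 10], "yaw": -0.666},
    {"hand": 1, "delta_pos": [-391, -339, 10], "yaw": -0.666},
    {"hand": 1, "delta_pos": [-391, -339, 10], "yaw": -0.666},
  ],
)

```text
clock: 17.7
position: [509.4, 15.1, 198.4]
ee_rot: [0.998, -0.066, 0.0, -0.0]
contact_force: [1.3, -0.4, 0.9]
gripper_width: 85.4
grasp_force: 0.0
```

Run:
```python
from fit import *
from plan import plan
plan([505,152,200,-.13])
t=cam('top');s=cam('side')
for n,d in(('t',t),('s',s)):
    m=hullof(comp(near(colmask(d,'green'),d,[505,152,18],34))); print(n,'green',fit([(d,m)],box(110,56,36),0,[505,152,-.13]))
    m=comp(near(colmask(d,'cork'),d,[489,-423,6],30)); print(n,'coaster hull',fit([(d,hullof(m))],cyl(50,6),0,[489,-423,0],yaw=False))
f=lambda d,r,c:cv2.resize(d['pixels'][r:r+120,c:c+160,::-1],None,fx=2.4,fy=2.4,interpolation=cv2.INTER_CUBIC)
save(np.vstack([np.hstack([f(t,160,110),f(s,120,140)]),np.hstack([f(t,160,340),f(s,260,260)])]),'bottle.png')
```

```text
at [509.4  15.1 198.4] psi -0.132 q [ 0.35  0.24 -0.36  0.   -0.97  1.09] w 85.4 F [ 1.3 -0.4  0.9] g 0.0 t 17.7
[505, 152, 200, -0.13] -> [ -22.4 -135.1   -1.6] yaw -0.002
t green ([505.2, 152.0, -0.13], 0.378)
t coaster hull ([488.0, -425.0, 0.0], 0.08)
s green ([503.3, 154.3, -0.217], 0.128)
s coaster hull ([489.0, -421.0, 0.0], 0.072)
```

View pics/bottle.png

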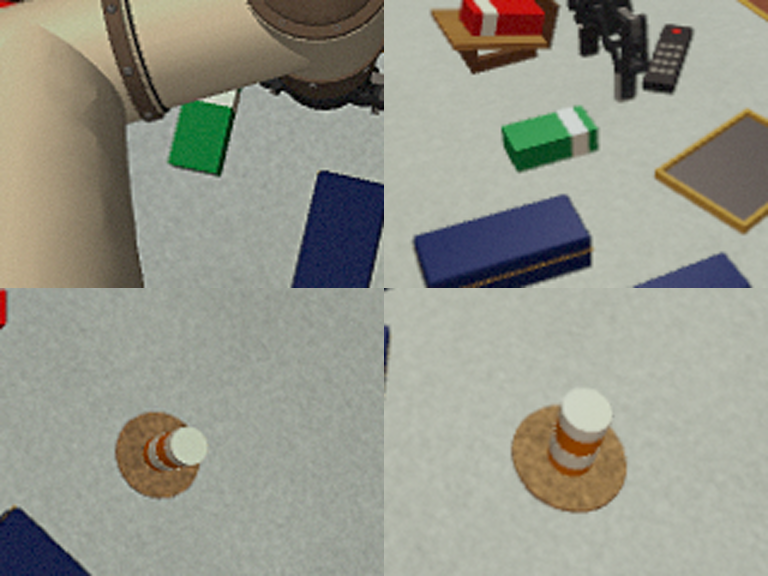

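The bottle is upright in the middle of the coaster: cap at (586,406) and coaster centre at (569,457) in the crop, side view. The green carton at (550,135) is undisturbed. Take it next.

Run:
```python
from h import *
from plan import plan
s=cam('side');t=cam('top')
print(back(s,[[344.2,309.2]],81),back(t,[[340+187/2.4,160+(446-288)/2.4]],81))
plan([505,152,180,-.14],[505,152,34,-.14])
```

```text
[[ 490.4940021  -421.03875538   81.        ]] [[ 486.57934552 -422.74242652   81.        ]]
at [509.9  14.4 198.2] psi -0.129 q [ 0.35  0.24 -0.36  0.   -0.97  1.1 ] w 85.1 F [ 0.1 -0.6 -0.4] g 0.0 t 17.9
[505, 152, 180, -0.14] -> [ -22.5 -135.9   18.2] yaw 0.011
[505, 152, 34, -0.14] -> [ -22.5 -135.9  164.2] yaw 0.011
```

Bottle centred within 2 mm.

Emit:
apply_moves(
  rows=[
    {"hand": 1, "delta_pos": [-7, -40, 5], "yaw": 0.01},
    {"hand": 1, "delta_pos": [-14, -80, 12], "yaw": 0.01},
    {"hand": 1, "delta_pos": [-20, -120, 18], "yaw": 0.01},
    {"hand": 1, "delta_pos": [-22, -136, 25], "yaw": 0.01},
    {"hand": 1, "delta_pos": [-22, -136, 60], "yaw": 0.01},
    {"hand": 1, "delta_pos": [-22, -136, 95], "yaw": 0.01},
    {"hand": 1, "delta_pos": [-22, -136, 100], "yaw": 0.01},
    {"hand": 1, "delta_pos": [-22, -136, 100], "yaw": 0.01},
  ],
)

```text
clock: 18.57
position: [505.1, 148.7, 96.1]
ee_rot: [0.997, -0.072, -0.002, 0.002]
contact_force: [-0.1, -0.7, 1.0]
gripper_width: 85.5
grasp_force: 0.0
```

```bash
python3 plan.py 505,152,34,-.14
```

```text
at [505.1 148.7  96.1] psi -0.144 q [ 0.59  0.4  -0.43  0.   -0.74  0.83] w 85.5 F [-0.1 -0.7  1. ] g 0.0 t 18.6
[505.0, 152.0, 34.0, -0.14] -> [-0.6 -3.2 62.1] yaw -0.004
```

Emit:
apply_moves(
  rows=[
    {"hand": 1, "delta_pos": [0, -2, 30], "yaw": 0},
    {"hand": 1, "delta_pos": [0, -2, 55], "yaw": 0},
    {"hand": 1, "delta_pos": [0, -2, 62], "yaw": 0},
    {"hand": 1, "delta_pos": [0, -2, 62], "yaw": 0},
    {"hand": -1, "delta_pos": [0, -2, 62], "yaw": 0},
    {"hand": -1, "delta_pos": [0, -2, 62], "yaw": 0},
    {"hand": -1, "delta_pos": [0, -2, 62], "yaw": 0},
    {"hand": -1, "delta_pos": [0, -2, 62], "yaw": 0},
    {"hand": -1, "delta_pos": [0, -2, 62], "yaw": 0},
    {"hand": -1, "delta_pos": [0, -2, 62], "yaw": 0},
    {"hand": -1, "delta_pos": [0, -2, 62], "yaw": 0},
  ],
)

```text
clock: 19.48
position: [507.8, 153.6, 38.4]
ee_rot: [0.998, -0.07, 0.002, -0.001]
contact_force: [0.2, -0.3, 6.8]
gripper_width: 55.1
grasp_force: 65.1
```

```bash
python3 plan.py 508,152,180,-.14 548,405,180,-.096
```

```text
at [507.8 153.6  38.4] psi -0.141 q [ 0.6   0.49 -0.48  0.   -0.6   0.83] w 55.1 F [ 0.2 -0.3  6.8] g 65.1 t 19.5
[508.0, 152.0, 180.0, -0.14] -> [   0.4    1.5 -141.6] yaw -0.001
[548.0, 405.0, 180.0, -0.096] -> [   4.4 -254.6 -141.6] yaw -0.045
```

Emit:
apply_moves(
  rows=[
    {"hand": -1, "delta_pos": [0, 0, -30], "yaw": 0},
    {"hand": -1, "delta_pos": [0, 0, -70], "yaw": 0},
    {"hand": -1, "delta_pos": [0, 0, -110], "yaw": 0},
    {"hand": -1, "delta_pos": [0, -30, -140], "yaw": 0},
    {"hand": -1, "delta_pos": [4, -70, -142], "yaw": -0.02},
    {"hand": -1, "delta_pos": [4, -110, -142], "yaw": -0.04},
    {"hand": -1, "delta_pos": [4, -150, -142], "yaw": -0.045},
    {"hand": -1, "delta_pos": [4, -190, -142], "yaw": -0.045},
    {"hand": -1, "delta_pos": [4, -230, -142], "yaw": -0.045},
    {"hand": -1, "delta_pos": [4, -254, -142], "yaw": -0.045},
    {"hand": -1, "delta_pos": [4, -254, -142], "yaw": -0.045},
    {"hand": -1, "delta_pos": [4, -254, -142], "yaw": -0.045},
  ],
)

```text
clock: 20.48
position: [545.6, 404.8, 177.7]
ee_rot: [0.999, -0.048, -0.0, 0.0]
contact_force: [0.0, 0.2, -1.3]
gripper_width: 54.6
grasp_force: 64.2
```

Run:
```python
from plan import plan
plan([569.6,402.9,140,-.096],[569.6,402.9,127,-.096])
```

```text
at [545.6 404.8 177.7] psi -0.095 q [ 0.88  0.53  0.05 -0.   -1.09  0.6 ] w 54.6 F [ 0.   0.2 -1.3] g 64.2 t 20.5
[569.6, 402.9, 140, -0.096] -> [24.1 -0.4 37.7] yaw 0.001
[569.6, 402.9, 127, -0.096] -> [24.1 -0.4 50.7] yaw 0.001
```

Emit:
apply_moves(
  rows=[
    {"hand": -1, "delta_pos": [12, 0, 15], "yaw": 0},
    {"hand": -1, "delta_pos": [24, 0, 30], "yaw": 0},
    {"hand": -1, "delta_pos": [24, 0, 38], "yaw": 0},
    {"hand": -1, "delta_pos": [24, 0, 38], "yaw": 0},
    {"hand": -1, "delta_pos": [24, 0, 38], "yaw": 0},
  ],
)

```text
clock: 20.9
position: [569.7, 400.2, 140.1]
ee_rot: [0.999, -0.049, -0.0, 0.001]
contact_force: [-0.7, -0.0, -0.8]
gripper_width: 54.7
grasp_force: 64.2
```

Run:
```python
from h import *
from plan import plan
plan([569.6,402.9,127,-.096])
s=cam('side'); save(s,'green_hover.png',(80,180,150,290),4)
```

```text
at [569.7 400.2 140.1] psi -0.098 q [ 0.84  0.59  0.06  0.   -1.03  0.63] w 54.7 F [-0.7 -0.  -0.8] g 64.2 t 20.9
[569.6, 402.9, 127, -0.096] -> [-0.4 -2.6 13.1] yaw -0.002
```

View pics/green_hover.png

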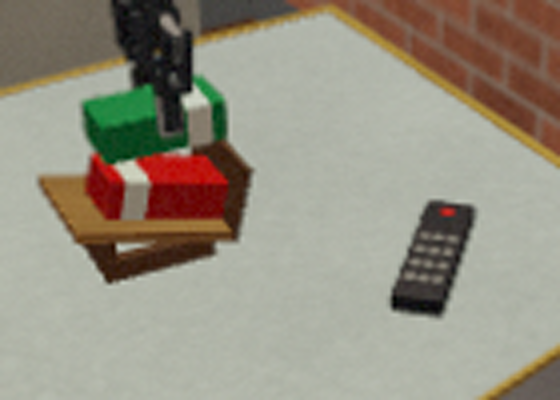

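The green carton is held level above the red one (green at (150,120), red at (165,190) in the crop). Lower it to contact.

Emit:
apply_moves(
  rows=[
    {"hand": -1, "delta_pos": [0, -2.5, 6], "yaw": 0},
    {"hand": -1, "delta_pos": [0, -2.5, 11], "yaw": 0},
    {"hand": -1, "delta_pos": [0, -2.5, 14], "yaw": 0},
    {"hand": -1, "delta_pos": [0, -2.5, 14], "yaw": 0},
    {"hand": -1, "delta_pos": [0, -2.5, 14], "yaw": 0},
  ],
)

```text
clock: 21.37
position: [570.1, 403.9, 125.8]
ee_rot: [0.999, -0.048, -0.0, 0.0]
contact_force: [-0.2, -1.4, -0.7]
gripper_width: 54.8
grasp_force: 64.2
```

Emit:
apply_moves(
  rows=[
    {"hand": -1, "delta_pos": [0, 0, 1], "yaw": 0},
    {"hand": -1, "delta_pos": [0, 0, 2], "yaw": 0},
    {"hand": -1, "delta_pos": [0, 0, 2], "yaw": 0},
  ],
)

```text
clock: 21.62
position: [570.3, 403.9, 124.0]
ee_rot: [0.999, -0.048, -0.0, 0.0]
contact_force: [-0.6, 0.2, 0.3]
gripper_width: 54.9
grasp_force: 64.2
```

Emit:
apply_moves(
  rows=[
    {"hand": -1, "delta_pos": [0, 0, 1], "yaw": 0},
    {"hand": -1, "delta_pos": [0, 0, 2], "yaw": 0},
    {"hand": -1, "delta_pos": [0, 0, 2], "yaw": 0},
  ],
)

```text
clock: 21.87
position: [570.6, 404.0, 123.2]
ee_rot: [0.999, -0.048, 0.0, -0.0]
contact_force: [-0.0, -0.9, 3.7]
gripper_width: 54.9
grasp_force: 64.8
```

Emit:
apply_moves(
  rows=[
    {"hand": 0.4, "delta_pos": [0, 0, 0], "yaw": 0},
    {"hand": 0.5, "delta_pos": [0, 0, 0], "yaw": 0},
    {"hand": 0.5, "delta_pos": [0, 0, 0], "yaw": 0},
    {"hand": 0.5, "delta_pos": [0, 0, 0], "yaw": 0},
    {"hand": 0.7, "delta_pos": [0, 0, 0], "yaw": 0},
    {"hand": 0.7, "delta_pos": [0, 0, 0], "yaw": 0},
    {"hand": 0.7, "delta_pos": [0, 0, -30], "yaw": 0},
    {"hand": 0.7, "delta_pos": [0, 0, -60], "yaw": 0},
    {"hand": 0.7, "delta_pos": [0, 0, -60], "yaw": 0},
    {"hand": 0.7, "delta_pos": [0, 0, -60], "yaw": 0},
  ],
)

```text
clock: 22.7
position: [571.2, 404.8, 184.9]
ee_rot: [0.999, -0.048, 0.002, -0.002]
contact_force: [0.5, -0.3, -0.5]
gripper_width: 72.4
grasp_force: 0.0
```

Run:
```python
from fit import *
from m3 import restfit
from plan import plan
f=np.array([np.cos(-.096),np.sin(-.096)]); o=np.array([611.4,398.9])
for s,z in((-135,180),(-135,125),(-112,125)):
    p=np.round(o+s*f,1); plan([float(p[0]),float(p[1]),z,-.096])
s=cam('side'); print(restfit(s,'green',36,[-58,0,0]))
save(s,'green_rel.png',(80,180,150,290),4)
```

```text
at [571.2 404.8 184.9] psi -0.097 q [ 0.85  0.56  0.11  0.   -1.12  0.63] w 72.4 F [ 0.5 -0.3 -0.5] g 0.0 t 22.7
[477.0, 411.8, 180, -0.096] -> [-94.4   2.1   4.9] yaw -0.001
at [571.2 404.8 184.9] psi -0.097 q [ 0.85  0.56  0.11  0.   -1.12  0.63] w 72.4 F [ 0.5 -0.3 -0.5] g 0.0 t 22.7
[477.0, 411.8, 125, -0.096] -> [-94.4   2.1  59.9] yaw -0.001
at [571.2 404.8 184.9] psi -0.097 q [ 0.85  0.56  0.11  0.   -1.12  0.63] w 72.4 F [ 0.5 -0.3 -0.5] g 0.0 t 22.7
[499.9, 409.6, 125, -0.096] -> [-71.4   2.1  59.9] yaw -0.001
[-53.346   4.346  -0.058   0.128]
```

View pics/green_rel.png

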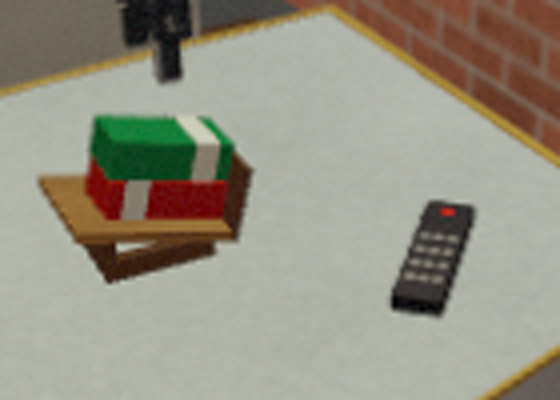

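The green carton lies flat on the red at about (165,150) in the crop, with its uphill end flush. Push it home too.

Emit:
apply_moves(
  rows=[
    {"hand": -0.3, "delta_pos": [-42, 1, 0], "yaw": 0},
    {"hand": -0.3, "delta_pos": [-84, 2, 0], "yaw": 0},
    {"hand": -0.3, "delta_pos": [-94, 2, 10], "yaw": 0},
    {"hand": -0.3, "delta_pos": [-94, 2, 30], "yaw": 0},
    {"hand": -0.3, "delta_pos": [-94, 2, 50], "yaw": 0},
    {"hand": -0.3, "delta_pos": [-92, 2, 58], "yaw": 0},
    {"hand": -0.3, "delta_pos": [-82, 2, 58], "yaw": 0},
    {"hand": -0.3, "delta_pos": [-75, 2, 58], "yaw": 0},
    {"hand": -0.3, "delta_pos": [-70, 2, 58], "yaw": 0},
    {"hand": -0.3, "delta_pos": [-67, 2, 58], "yaw": 0},
    {"hand": -0.3, "delta_pos": [-67, 2, 58], "yaw": 0},
  ],
)

```text
clock: 23.67
position: [504.9, 408.4, 124.9]
ee_rot: [0.999, -0.049, 0.001, -0.001]
contact_force: [-0.3, 0.6, 0.1]
gripper_width: 29.7
grasp_force: 0.0
```

Emit:
apply_moves(
  rows=[
    {"hand": -0.3, "delta_pos": [1, 0, 0], "yaw": 0},
    {"hand": -0.3, "delta_pos": [2, 0, 0], "yaw": 0},
    {"hand": -0.3, "delta_pos": [3, 0, 0], "yaw": 0},
    {"hand": -0.3, "delta_pos": [3, 0, 0], "yaw": 0},
  ],
)

```text
clock: 24.0
position: [506.4, 408.2, 124.3]
ee_rot: [0.999, -0.048, 0.0, -0.0]
contact_force: [0.1, 0.5, -1.3]
gripper_width: 29.7
grasp_force: 0.0
```

Emit:
apply_moves(
  rows=[
    {"hand": -0.3, "delta_pos": [1, 0, 0], "yaw": 0},
    {"hand": -0.3, "delta_pos": [2, 0, 0], "yaw": 0},
    {"hand": -0.3, "delta_pos": [2, 0, 0], "yaw": 0},
  ],
)

```text
clock: 24.25
position: [508.4, 408.0, 124.1]
ee_rot: [0.999, -0.048, 0.0, -0.0]
contact_force: [-0.2, 0.2, -0.3]
gripper_width: 29.4
grasp_force: 0.0
```

Emit:
apply_moves(
  rows=[
    {"hand": -0.3, "delta_pos": [1, 0, 0], "yaw": 0},
    {"hand": -0.3, "delta_pos": [1, 0, 0], "yaw": 0},
    {"hand": -0.3, "delta_pos": [1, 0, 0], "yaw": 0},
  ],
)

```text
clock: 24.5
position: [508.7, 407.8, 124.0]
ee_rot: [0.999, -0.048, -0.001, 0.0]
contact_force: [-4.3, 0.0, 1.8]
gripper_width: 30.0
grasp_force: 2.0
```

Emit:
apply_moves(
  rows=[
    {"hand": -0.3, "delta_pos": [-10, 0, 0], "yaw": 0},
    {"hand": -0.3, "delta_pos": [-30, 0, -20], "yaw": 0},
    {"hand": -0.3, "delta_pos": [-40, 0, -60], "yaw": 0},
    {"hand": 1, "delta_pos": [-50, 20, -80], "yaw": 0},
    {"hand": 1, "delta_pos": [-60, 60, -90], "yaw": 0},
    {"hand": 1, "delta_pos": [-60, 100, -90], "yaw": 0},
    {"hand": 1, "delta_pos": [-60, 140, -90], "yaw": 0},
    {"hand": 1, "delta_pos": [-60, 180, -90], "yaw": 0},
    {"hand": 1, "delta_pos": [-60, 220, -90], "yaw": 0},
    {"hand": 1, "delta_pos": [-60, 260, -90], "yaw": 0},
    {"hand": 1, "delta_pos": [-60, 300, -90], "yaw": 0},
    {"hand": 1, "delta_pos": [-60, 300, -90], "yaw": 0},
  ],
)

```text
clock: 25.5
position: [418.3, 109.9, 214.0]
ee_rot: [0.999, -0.051, -0.001, 0.0]
contact_force: [-1.0, -0.4, 0.2]
gripper_width: 85.5
grasp_force: 0.0
```

Run:
```python
from fit import *
from m3 import restfit
from plan import plan
t=cam('top');s=cam('side')
print('green',restfit(t,'green',36,[-58,0,0]),restfit(s,'green',36,[-58,0,0]),'red side',restfit(s,'red',0,[-58,0,0]))
ov=[]
for d in(t,s):
    m=near(colmask(d,'navy'),d,[492,-162,18],38); m=cv2.morphologyEx(m,cv2.MORPH_CLOSE,np.ones((17,17),np.uint8))
    n,l,st,_=cv2.connectedComponentsWithStats(m); u=((proj(d,[[492,-162,30]])[0]+.5)*S).astype(int); m=hullof((l==l[u[1],u[0]]).astype(np.uint8))
    p=fit([(d,m)],box(130,58,36),0,[492,-162,-.04]); print('case',p)
    im=cv2.resize(d['pixels'][:,:,::-1],None,fx=S,fy=S)
    cs,_=cv2.findContours(m,0,2); cv2.drawContours(im,cs,-1,(0,255,255),2)
    cs,_=cv2.findContours(hullmask(d,place(box(130,58,36),p[0],0)),0,2); cv2.drawContours(im,cs,-1,(0,255,0),2)
    ov.append(im[u[1]-200:u[1]+200,u[0]-200:u[0]+200])
save(np.hstack(ov),'case.png')
plan([492,-162,150,-.04])
```

```text
green [-5.3927e+01 -7.6200e-01  2.6000e-02  6.6000e-02] [-30.707  -0.386  -0.407   0.421] red side [-25.941   2.535  -0.492   0.822]
case ([492.1, -161.9, -0.047], 0.133)
case ([494.8, -155.1, -0.072], 0.181)
at [420.6 113.8 214.6] psi -0.099 q [ 0.64  0.1  -0.5   0.   -0.98  0.83] w 85.1 F [-0.4  1.   0.1] g 0.0 t 25.6
[492, -162, 150, -0.04] -> [ 98.3 267.4  64.6] yaw -0.059
```

View pics/case.png

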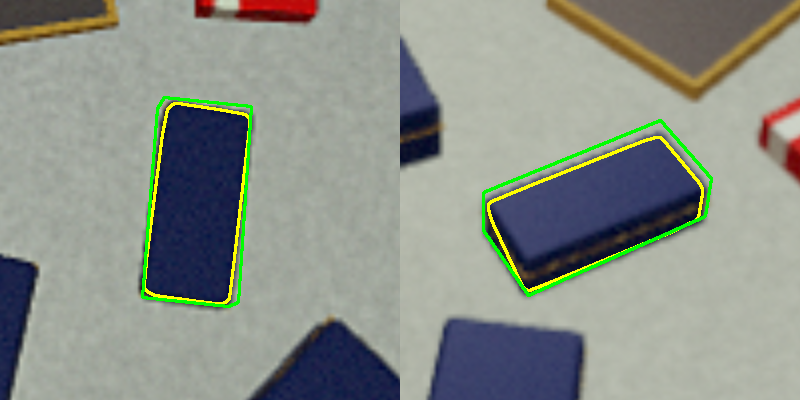

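The case fit is good: (492,-162), yaw -0.05, with clear room for the fingers on both sides. The green carton fits at x -54, y -0.8 mm, yaw 0.03 on the rest. Now grasp the case.

Emit:
apply_moves(
  rows=[
    {"hand": 1, "delta_pos": [14, 38, 5], "yaw": -0.05},
    {"hand": 1, "delta_pos": [28, 76, 15], "yaw": -0.05},
    {"hand": 1, "delta_pos": [42, 114, 25], "yaw": -0.05},
    {"hand": 1, "delta_pos": [56, 152, 35], "yaw": -0.05},
    {"hand": 1, "delta_pos": [70, 190, 45], "yaw": -0.05},
    {"hand": 1, "delta_pos": [84, 228, 55], "yaw": -0.05},
    {"hand": 1, "delta_pos": [98, 266, 64], "yaw": -0.05},
    {"hand": 1, "delta_pos": [98, 267, 75], "yaw": -0.05},
    {"hand": 1, "delta_pos": [98, 267, 75], "yaw": -0.05},
    {"hand": 1, "delta_pos": [98, 267, 75], "yaw": -0.05},
    {"hand": 1, "delta_pos": [98, 267, 75], "yaw": -0.05},
  ],
)

```text
clock: 26.52
position: [493.1, -159.0, 139.5]
ee_rot: [1.0, -0.022, 0.0, 0.0]
contact_force: [-0.1, -0.1, 0.6]
gripper_width: 85.1
grasp_force: 0.0
```

```bash
python3 plan.py 492,-162,33,-.05
```

```text
at [ 493.1 -159.   139.5] psi -0.044 q [ 0.    0.33 -0.41  0.   -0.83  1.52] w 85.1 F [-0.1 -0.1  0.6] g 0.0 t 26.5
[492.0, -162.0, 33.0, -0.05] -> [ -1.    3.1 106.5] yaw 0.006
```

Emit:
apply_moves(
  rows=[
    {"hand": 1, "delta_pos": [-1, 3, 35], "yaw": 0},
    {"hand": 1, "delta_pos": [-1, 3, 70], "yaw": 0},
    {"hand": 1, "delta_pos": [-1, 3, 98], "yaw": 0},
    {"hand": 1, "delta_pos": [-1, 3, 107], "yaw": 0},
    {"hand": 1, "delta_pos": [-1, 3, 107], "yaw": 0},
    {"hand": -1, "delta_pos": [-1, 3, 107], "yaw": 0},
    {"hand": -1, "delta_pos": [-1, 3, 107], "yaw": 0},
    {"hand": -1, "delta_pos": [-1, 3, 107], "yaw": 0},
    {"hand": -1, "delta_pos": [-1, 3, 107], "yaw": 0},
    {"hand": -1, "delta_pos": [-1, 3, 107], "yaw": 0},
    {"hand": -1, "delta_pos": [-1, 3, 107], "yaw": 0},
    {"hand": -1, "delta_pos": [-1, 3, 107], "yaw": 0},
  ],
)

```text
clock: 27.52
position: [493.4, -162.9, 34.7]
ee_rot: [1.0, -0.023, 0.003, 0.0]
contact_force: [-1.0, 2.8, 7.3]
gripper_width: 57.0
grasp_force: 64.3
```

```bash
python3 plan.py 494,-162,150,-.05 690,-16,150,.223
```

```text
at [ 493.4 -162.9   34.7] psi -0.046 q [-0.01  0.48 -0.51  0.   -0.57  1.53] w 57.0 F [-1.   2.8  7.3] g 64.3 t 27.5
[494.0, -162.0, 150.0, -0.05] -> [   0.5   -0.9 -115.3] yaw 0.004
[690.0, -16.0, 150.0, 0.223] -> [ 189.7 -155.8 -115.3] yaw -0.269
```

Emit:
apply_moves(
  rows=[
    {"hand": -1, "delta_pos": [0, 0, -30], "yaw": 0},
    {"hand": -1, "delta_pos": [0, 0, -70], "yaw": 0},
    {"hand": -1, "delta_pos": [0, 0, -105], "yaw": 0},
    {"hand": -1, "delta_pos": [25, -20, -115], "yaw": -0.05},
    {"hand": -1, "delta_pos": [55, -45, -115], "yaw": -0.1},
    {"hand": -1, "delta_pos": [85, -70, -115], "yaw": -0.16},
    {"hand": -1, "delta_pos": [115, -95, -115], "yaw": -0.21},
    {"hand": -1, "delta_pos": [145, -120, -115], "yaw": -0.25},
    {"hand": -1, "delta_pos": [175, -144, -115], "yaw": -0.27},
    {"hand": -1, "delta_pos": [189, -156, -115], "yaw": -0.27},
    {"hand": -1, "delta_pos": [189, -156, -115], "yaw": -0.27},
    {"hand": -1, "delta_pos": [189, -156, -115], "yaw": -0.27},
  ],
)

```text
clock: 28.52
position: [687.4, -15.4, 147.0]
ee_rot: [0.994, 0.112, -0.0, -0.0]
contact_force: [-0.8, -0.5, -1.9]
gripper_width: 56.9
grasp_force: 64.7
```

```bash
python3 plan.py 689.5,-16,46,.223
```

```text
at [687.4 -15.4 147. ] psi 0.224 q [ 0.21  0.57  0.04 -0.   -1.04  1.58] w 56.9 F [-0.8 -0.5 -1.9] g 64.7 t 28.5
[689.5, -16.0, 46.0, 0.223] -> [  2.    1.1 101. ] yaw 0.001
```

Emit:
apply_moves(
  rows=[
    {"hand": -1, "delta_pos": [1, 1, 30], "yaw": 0},
    {"hand": -1, "delta_pos": [1, 1, 65], "yaw": 0},
    {"hand": -1, "delta_pos": [1, 1, 90], "yaw": 0},
    {"hand": -1, "delta_pos": [1, 1, 101], "yaw": 0},
    {"hand": -1, "delta_pos": [1, 1, 103], "yaw": 0},
    {"hand": -1, "delta_pos": [1, 1, 103], "yaw": 0},
  ],
)

```text
clock: 29.02
position: [688.6, -17.6, 44.8]
ee_rot: [0.994, 0.111, 0.0, 0.0]
contact_force: [1.1, 0.5, -0.3]
gripper_width: 57.0
grasp_force: 64.6
```

Emit:
apply_moves(
  rows=[
    {"hand": -1, "delta_pos": [0, 0, 1], "yaw": 0},
    {"hand": -1, "delta_pos": [0, 0, 2], "yaw": 0},
    {"hand": -1, "delta_pos": [0, 0, 2], "yaw": 0},
  ],
)

```text
clock: 29.27
position: [689.4, -16.8, 43.8]
ee_rot: [0.994, 0.111, 0.001, -0.0]
contact_force: [-0.1, 0.2, -1.8]
gripper_width: 57.4
grasp_force: 64.6
```

Emit:
apply_moves(
  rows=[
    {"hand": -1, "delta_pos": [0, 0, 1], "yaw": 0},
    {"hand": -1, "delta_pos": [0, 0, 2], "yaw": 0},
    {"hand": -1, "delta_pos": [0, 0, 2], "yaw": 0},
  ],
)

```text
clock: 29.52
position: [689.0, -16.8, 40.8]
ee_rot: [0.994, 0.112, 0.001, 0.0]
contact_force: [-0.3, 0.3, 0.3]
gripper_width: 57.2
grasp_force: 64.9
```

Emit:
apply_moves(
  rows=[
    {"hand": -1, "delta_pos": [0, 0, 1], "yaw": 0},
    {"hand": -1, "delta_pos": [0, 0, 1], "yaw": 0},
    {"hand": -1, "delta_pos": [0, 0, 1], "yaw": 0},
  ],
)

```text
clock: 29.77
position: [689.0, -16.9, 40.8]
ee_rot: [0.994, 0.112, 0.001, 0.0]
contact_force: [-1.8, 0.5, 4.4]
gripper_width: 56.8
grasp_force: 65.4
```

Contact on the tray floor. Release, rise and retreat clear of the scene.

Emit:
apply_moves(
  rows=[
    {"hand": 0.45, "delta_pos": [0, 0, 0], "yaw": 0},
    {"hand": 0.6, "delta_pos": [0, 0, 0], "yaw": 0},
    {"hand": 0.8, "delta_pos": [0, 0, 0], "yaw": 0},
    {"hand": 0.9, "delta_pos": [0, 0, 0], "yaw": 0},
    {"hand": 0.9, "delta_pos": [0, 0, -25], "yaw": 0},
    {"hand": 0.9, "delta_pos": [0, 0, -60], "yaw": 0},
    {"hand": 0.9, "delta_pos": [0, 0, -100], "yaw": 0},
    {"hand": 0.9, "delta_pos": [-40, 0, -140], "yaw": 0},
    {"hand": 0.9, "delta_pos": [-80, 0, -170], "yaw": 0},
    {"hand": 0.9, "delta_pos": [-120, 0, -180], "yaw": 0},
    {"hand": 0.9, "delta_pos": [-160, 0, -180], "yaw": 0},
    {"hand": 0.9, "delta_pos": [-200, 0, -180], "yaw": 0},
  ],
)

```text
clock: 30.77
position: [509.0, -57.8, 220.0]
ee_rot: [0.994, 0.112, 0.002, 0.0]
contact_force: [0.1, -0.4, -0.2]
gripper_width: 80.9
grasp_force: 0.0
```

Emit:
apply_moves(
  rows=[
    {"hand": 0.9, "delta_pos": [-40, 0, 0], "yaw": 0},
    {"hand": 0.9, "delta_pos": [-80, 0, 0], "yaw": 0},
    {"hand": 0.9, "delta_pos": [-100, 0, 0], "yaw": 0},
    {"hand": 0.9, "delta_pos": [-100, 0, 0], "yaw": 0},
    {"hand": 0.9, "delta_pos": [-100, 0, 0], "yaw": 0},
    {"hand": 0.9, "delta_pos": [-100, 0, 0], "yaw": 0},
  ],
)

```text
clock: 31.27
position: [413.4, -79.5, 218.9]
ee_rot: [0.994, 0.111, 0.001, 0.0]
contact_force: [-0.6, 0.7, 0.2]
gripper_width: 81.4
grasp_force: 0.0
```

Run:
```python
from fit import *
from m3 import restfit
from plan import plan
plan()
t=cam('top');s=cam('side')
print('green',restfit(t,'green',36,[-58,0,0]))
m=hullof(comp(near(colmask(t,'navy'),t,[688,-17,24],34))); p=fit([(t,m)],box(126,54,36),6,[688,-17,.22]); print(p)
a=p[0]; dx,dy=a[0]-688.3,a[1]+16.7; print('case in tray',dx*np.cos(.223)+dy*np.sin(.223),-dx*np.sin(.223)+dy*np.cos(.223),a[2]-.223)
save(np.vstack([t['pixels'][110:290,50:450,::-1],s['pixels'][95:385,70:470,::-1]]),'final.png',None,1.25)
```

```text
at [413.4 -79.5 218.9] psi 0.223 q [ 0.2   0.07 -0.52  0.   -0.98  1.59] w 81.4 F [-0.6  0.7  0.2] g 0.0 t 31.3
green [-5.3927e+01 -7.6200e-01  2.6000e-02  6.8000e-02]
([686.8, -19.3, 0.187], 0.047)
case in tray -2.03786401027462 -2.2038852682541004 -0.036000000000000004
```

View pics/final.png

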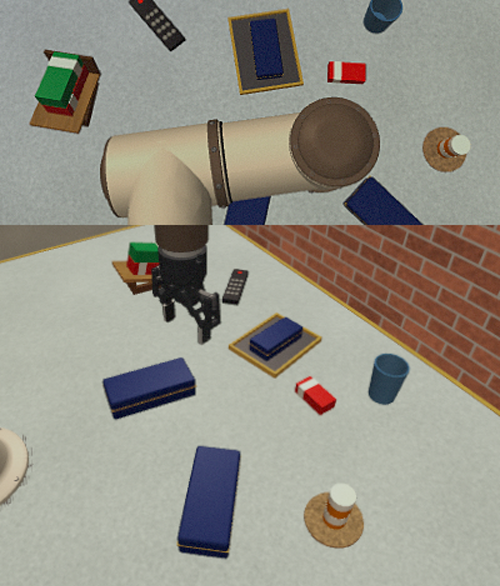

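The final picture shows the green carton on the red on the rest (62,80), the case centred in the tray (266,48), the bottle on the coaster (450,147), and the tumbler and remote undisturbed. Hand it in.

```bash
python3 -c "
from bench import workorder
print(workorder.job_done())"
```

```text
the job is handed in; nothing more can be done
None
```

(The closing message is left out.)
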